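# Change over the lids in a gluing clamp

### The arm

A 6-joint arm with a two-finger parallel gripper is mounted at the origin on the work surface. World frame = base frame: x ahead of the robot, y to its left, z up, the work surface at z = 0. Lengths are in m, angles in rad, forces in N, time in s.
With the tool pointing down it reaches from about 0.15 to 0.775 m from the base axis. Payload 6.1 kg.
Tool frame: the origin (TCP) lies where the fingers leave the gripper's body, on its centre line; the fingertips stand ahead of it and the grasp point (between the pads) lies 54 mm ahead of it (ctrl.tcp_to_tips is the z of the fingertips in the tool frame, in m); z points along the fingers, y is the line along which they close (so a half turn about z gives the same grasp; the last joint's range is limited). The gripper opens to 85 mm and grips with 20 to 120 N. Pads are 22 mm wide; open, the fingers measure 114 mm over their backs; the gripper's body (76 mm by 85 mm) begins 54 mm behind the grasp point. The pads swing forward as they close: fully open they stand 13 mm farther back than shut.
Start: joints at [-1.249, 0.126, -0.04, 1.405, 0, 1.571], TCP at [0.166, -0.498, 0.304] pointing down, gripper open.
Joint ranges: [-2.72, 2.72], [-0.95, 1.95], [-1.27, 1.35], [-1.78, 2.02], [-1.46, 1.47], [-3.14, 3.14]. Speed limits (rad/s): [2.39, 2.39, 3.01, 3.14, 3.14, 3.14].

### API

Orientations are given as a unit quaternion [x, y, z, w].
In Python, from plant import ctrl gives the robot as it stands.
- The arm moves only by the shell command python3 -m pendant 'ROWS' [FORCE]. ROWS is JSON, a list of rows, each an object of numbers: "grip": the opening, from -1 (shut) to 1 (fully open); "x", "y", "z": the shift along the world's x, y, z each as a share of 0.025 m, from -1 to 1; "rx", "ry", "rz": the turn, a rotation vector about the world's x, y, z each as a share of 0.5 rad, from -1 to 1. In form: [{"grip": .., "x": .., "y": .., "z": .., "rx": .., "ry": .., "rz": ..}, ...]. A call has exactly 8 rows; each row shifts and turns the commanded pose from where the row before left it; what a row does not reach is not made up. A row lasts 1/12 s, in which the tool goes at most 41.7 mm and 7.16 degrees, less where a joint would pass 70% of its speed; a pose out of reach is approached as far as the arm can. A call with a number of a shift or a turn outside -1 to 1 is refused whole. A call with a gripper value outside its range is refused whole. The fingers move at their own pace and stop on an object; FORCE is the grip in N (left out, the last holds). Time passes only in rows, so rows that do not move let the fingers close, or fill a call up. It gives the time, the measured TCP pose, the force, the opening and the grip force at its end, in the units of the state.
- ctrl.state(): the state, without advancing time (a new reading comes with each control period).
- ctrl.snapshot(name): name is "scene" or "top" or "wrist"; returns a dict with "frame" (400x640x3 uint8, red, green, blue), "fovy" (degrees; the focal length in pixels is half the picture's height over the tangent of half this angle, whatever the lens; pixels are square), "cx", "cy" (the principal point, pixels), "R" (3x3) and "t" (3): a world point X has camera coordinates R X + t. Camera axes: x right, y down, z forward; pixel columns grow to the right and rows downward; lengths in m; the calibration is good to about 2 mm. A picture is of the moment at which its call begins. There is no depth.
- ctrl.job_done(): hands the job in; it is judged then, once.
The state is a dict: "t": time; "joint_positions": joint angles; "joint_velocities": joint speeds; "joint_efforts": joint torques, N m; "tool_pos": TCP position; "tcp_rot": TCP orientation; "ft_force": force on the tool from outside, world axes, zero at the start; "ft_torque": the same for the moment, N m; "grip_width": finger opening in m; "finger_force": force on a finger pad.
Only numpy, scipy, OpenCV 4.12 (cv2) and the standard library are available. Lean on these libraries where they do the work, as an engineer would, in place of code of your own. Each camera call takes 0.05 s, during which the arm holds its last target. There are 200 camera calls.

### The job

The knobs glued onto the bamboo jar lids in the countertop clamp have set: swing the presser foot fully up by its lever, then slide the front jaw well open, and take the finished lids out, setting each flat, knob up, wholly on the round chapati board. Then load the lids waiting on the cork mat into the empty clamp, flat and knob up, side by side between the jaws, push the jaw fully home against them, and last swing the presser foot fully down over them. There may be two or three finished lids and two or three waiting ones; leave the rolling pin, canister and dispenser where they are.

Things in the scene. Friction and masses are not known exactly. Their poses are not given: they have to be found in the camera images.
- clamp: fixed grey base plate, 245 mm (x, -130 to 115) by 250 (y) by 10. Origin: middle of the lid places, at counter level; x away from the robot, y along the jaws to its left. Lids stand on the plate's top, z = 10 mm. Back jaw: face at x = 30.5 mm, y -100 to 100, top z = 24. Foot pivots in two posts at x = 90, y = +-119, 61 mm high.
- jaw (a joint): steel front jaw, slides along the clamp's -x (to the robot): 0 = home, faces 61 mm apart, just closed on a lid; 0.040 m = fully open. 210 mm wide (y), top z = 28.5 mm. A lip on it overhangs the lid discs by 6 mm from z = 23.5 mm up, so lids come out only with the jaw open. Stays where left; 3 N friction.
- jaw_grip (a point): centre of the top of the jaw's grip, an upright black bar 14 mm (x) by 50 mm (y), free from z = 29 to 64 mm above the counter; at clamp x = -75 mm - joint value, y = 0. It moves with the jaw.
- foot (a joint): presser foot: steel bar along y, 222 mm, on two side arms turning about a level axis along the clamp's y at clamp x = 90, z = 45 mm. 0 = down (bar 1.5 mm over the lid discs at clamp x = 22 mm); grows as it swings up and away from the robot to its stop at 1.4 rad. Stays where left; friction 0.15 N m.
- foot_grip (a point): centre of the lever's grip, a black barrel 18 mm across, 20 mm long along the clamp's y, fixed to the presser foot. Foot down: at clamp x = 5, y = 145, z = 51 mm; it moves on an arc about the foot's axis (85 mm nearer the robot than it and 6 mm above it when down). Can be pinched across y from above; it turns in the pinch.
- board: round chapati board of bamboo, 230 mm across and 30 mm thick, lying fixed on the counter. Origin: centre of the underside.
- mat: cork mat, 200 mm (x) by 170 mm (y) by 4 mm, fixed on the counter. Origin: centre of the underside. Board and mat lie to the left and right of the clamp, either way round.
- lid1: bamboo jar lid: disc 60 mm across, 12 mm thick, with a round knob 20 mm across on its centre, 12 to 38 mm above the underside; 50 g. Origin: centre of the underside; z up through the knob. All lids are alike. A finished lid, in the clamp at the start (clamp x about 0, y about -68, 0 or 68 mm); may be absent.
- lid2: bamboo jar lid: disc 60 mm across, 12 mm thick, with a round knob 20 mm across on its centre, 12 to 38 mm above the underside; 50 g. Origin: centre of the underside; z up through the knob. All lids are alike. A finished lid, in the clamp at the start (clamp x about 0, y about -68, 0 or 68 mm); may be absent.
- lid3: bamboo jar lid: disc 60 mm across, 12 mm thick, with a round knob 20 mm across on its centre, 12 to 38 mm above the underside; 50 g. Origin: centre of the underside; z up through the knob. All lids are alike. A finished lid, in the clamp at the start (clamp x about 0, y about -68, 0 or 68 mm); may be absent.
- spare1: bamboo jar lid: disc 60 mm across, 12 mm thick, with a round knob 20 mm across on its centre, 12 to 38 mm above the underside; 50 g. Origin: centre of the underside; z up through the knob. All lids are alike. A waiting lid, lying on the cork mat at the start; may be absent.
- spare2: bamboo jar lid: disc 60 mm across, 12 mm thick, with a round knob 20 mm across on its centre, 12 to 38 mm above the underside; 50 g. Origin: centre of the underside; z up through the knob. All lids are alike. A waiting lid, lying on the cork mat at the start; may be absent.
- spare3: bamboo jar lid: disc 60 mm across, 12 mm thick, with a round knob 20 mm across on its centre, 12 to 38 mm above the underside; 50 g. Origin: centre of the underside; z up through the knob. All lids are alike. A waiting lid, lying on the cork mat at the start; may be absent.
- pin: bystander: steel rolling pin, 44 mm across, 380 mm long with black plastic grips, lying along y beyond the clamp. Origin: under its middle.
- canister: bystander: glass canister with bamboo lid, 94 mm across, 126 mm high. Origin: centre of the underside.
- dispenser: bystander: white plastic push dispenser, 72 mm across, 160 mm high with its head. Origin: centre of the underside.
Not all that is in view belongs to the job. Leave any blue or pink look-alike of the spare3 alone.

How it is judged:
On the way, in this order (a step that is already met when the one before it is completed fails the run):
1. the presser foot is swung up while the jaw is still home (value of joint foot above 1.15 rad and value of joint jaw below 0.006 m), for 0.2 s.
2. the jaw is slid open by more than 25 mm, foot still up (value of joint foot above 1 rad and value of joint jaw above 0.025 m), for 0.2 s.
3. every finished lid stands released, flat and knob up on the board (horizontal distance between each of lid1, lid2, lid3 and board below 0.09 m and z of lid1 in the frame of board between 0.025 and 0.035 m and angle between each of lid1, lid2, lid3's own z axis and vertical below 0.12 rad and linear speed of each of lid1, lid2, lid3 below 0.03 m/s and z of lid2 in the frame of board between 0.025 and 0.035 m and z of lid3 in the frame of board between 0.025 and 0.035 m and contact force between the fingers and lid1 below 0.1 N and contact force between the fingers and lid2 below 0.1 N and contact force between the fingers and lid3 below 0.1 N), for 0.2 s.
4. every waiting lid is in the clamp and the jaw is home against them, foot still up (x of spare1 in the frame of clamp between -0.008 and 0.006 m and y of spare1 in the frame of clamp between -0.08 and 0.08 m and z of spare1 in the frame of clamp between 0.005 and 0.015 m and angle between each of spare1, spare2, spare3's own z axis and vertical below 0.12 rad and linear speed of each of spare1, spare2, spare3 below 0.03 m/s and x of spare2 in the frame of clamp between -0.008 and 0.006 m and y of spare2 in the frame of clamp between -0.08 and 0.08 m and z of spare2 in the frame of clamp between 0.005 and 0.015 m and x of spare3 in the frame of clamp between -0.008 and 0.006 m and y of spare3 in the frame of clamp between -0.08 and 0.08 m and z of spare3 in the frame of clamp between 0.005 and 0.015 m and value of joint jaw below 0.005 m and value of joint foot above 0.6 rad), for 0.2 s.
5. the presser foot is swung down (value of joint foot below 0.1 rad), for 0.2 s.
At the end, for the whole second after the job is handed in: Finished lids flat (0.12 rad), knob up, at rest on the board, centres within 90 mm of its centre; waiting lids flat, knob up on the clamp's plate between the jaws (clamp x -8 to 6 mm, y within 80 mm); jaw home (below 5 mm), foot down (below 0.1 rad) (horizontal distance between each of lid1, lid2, lid3 and board below 0.09 m and z of lid1 in the frame of board between 0.025 and 0.035 m and angle between each of lid1, lid2, lid3, spare1, spare2, spare3's own z axis and vertical below 0.12 rad and linear speed of each of lid1, lid2, lid3, spare1, spare2, spare3 below 0.03 m/s and z of lid2 in the frame of board between 0.025 and 0.035 m and z of lid3 in the frame of board between 0.025 and 0.035 m and x of spare1 in the frame of clamp between -0.008 and 0.006 m and y of spare1 in the frame of clamp between -0.08 and 0.08 m and z of spare1 in the frame of clamp between 0.005 and 0.015 m and x of spare2 in the frame of clamp between -0.008 and 0.006 m and y of spare2 in the frame of clamp between -0.08 and 0.08 m and z of spare2 in the frame of clamp between 0.005 and 0.015 m and x of spare3 in the frame of clamp between -0.008 and 0.006 m and y of spare3 in the frame of clamp between -0.08 and 0.08 m and z of spare3 in the frame of clamp between 0.005 and 0.015 m and value of joint jaw below 0.005 m and value of joint foot below 0.1 rad); the robot touches nothing.
It fails at once if the pin is moved more than 30 mm (distance of pin from where it was at the start of the episode above 0.03 m).
It fails at once if the canister is moved more than 30 mm (distance of canister from where it was at the start of the episode above 0.03 m).
It fails at once if the dispenser is moved more than 30 mm (distance of dispenser from where it was at the start of the episode above 0.03 m).
Of lid1, lid2, lid3 only 2 to 3 are there at a start; the rules pass over those that are not, and their reading is None.
Of spare1, spare2, spare3 only 2 to 3 are there at a start; the rules pass over those that are not, and their reading is None.
At some moment in a run one of spare1, spare2, spare3 may be knocked a few centimetres aside while the robot is not near it.
Once in a run the grip may slacken for a moment while it holds something.
It also fails if it takes over 210 s, if anything falls off the work surface, if the arm or the gripper's body presses on something with over 40 N, if the wrist force passes 120 N, or if a joint passes its speed limit or range.

## Working session

There is one attempt and no reset: what is moved stays moved. The work goes in short steps, Python scripts to look and compute and a shell command to move; the robot and the scene stay as the last step left them, time stands still between calls to the robot, and variables do not carry over. Pictures are saved under pics/ and viewed, at most 14 in all, crops included, and the job is handed in when it is done.

```bash
ls; mkdir -p pics
cat > h.py <<'E'
import numpy as np, cv2
from plant import ctrl
def snap(n,f=None):
    s=ctrl.snapshot(n)
    if f: cv2.imwrite('pics/'+f,cv2.cvtColor(s['frame'],cv2.COLOR_RGB2BGR))
    s['f']=200/np.tan(np.radians(s['fovy'])/2)
    return s
def ray(s,u,v,z):
    R=np.array(s['R']);t=np.array(s['t']);d=R.T@np.array([(u-s['cx'])/s['f'],(v-s['cy'])/s['f'],1]);c=-R.T@t
    return c+d*(z-c[2])/d[2]
def proj(s,X):
    p=np.array(s['R'])@np.array(X)+np.array(s['t']);return p[:2]/p[2]*s['f']+[s['cx'],s['cy']]
E
python3 - <<'E'
from h import *
for n in('top','scene'):
    s=snap(n,n+'0.png');print(n,s['fovy'],s['cx'],s['cy'],np.round(s['R'],3).tolist(),np.round(s['t'],3))
print(ctrl.state(),ctrl.tcp_to_tips)
E
```

```text
pics
top 44.81491498790775 322.02155088290283 196.791519669807 [[0.001, -1.0, -0.006], [-0.995, -0.0, -0.1], [0.1, 0.006, -0.995]] [0.067 0.6   1.38 ]
scene 53.80202289138977 323.6538808881575 200.4184153426346 [[0.681, 0.732, -0.016], [0.503, -0.483, -0.717], [-0.533, 0.481, -0.697]] [-0.458 -0.223  1.42 ]
{'t': 0.1, 'joint_positions': array([-1.24900341e+00,  1.26314301e-01, -4.04973783e-02,  1.40540758e+00,
       -1.47536364e-06,  1.57082741e+00]), 'joint_velocities': array([ 5.25227520e-04,  8.59735099e-04,  1.26180447e-03, -6.61748256e-04,
        2.69569676e-04,  5.55204824e-05]), 'joint_efforts': array([-5.24910192e-04, -4.36900842e+01,  3.53608060e+01,  1.36328660e-02,
       -2.97557563e-05,  6.88805173e-06]), 'tool_pos': array([ 0.16595646, -0.49780012,  0.3032135 ]), 'tcp_rot': array([ 9.87086304e-01,  1.60187770e-01, -1.14717818e-04, -7.02154663e-04]), 'ft_force': array([-0.67760222,  0.16328121, -0.57489166]), 'ft_torque': array([0.00815184, 0.00903186, 0.01236512]), 'finger_force': 0.0, 'grip_width': 0.08527015972331156} 0.0726
```

View pics/top0.png

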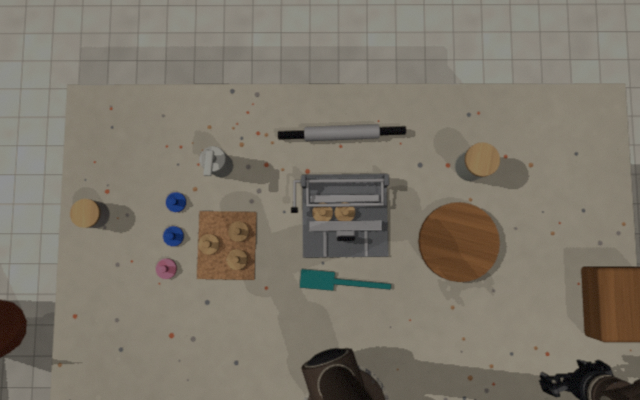

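View pics/scene0.png

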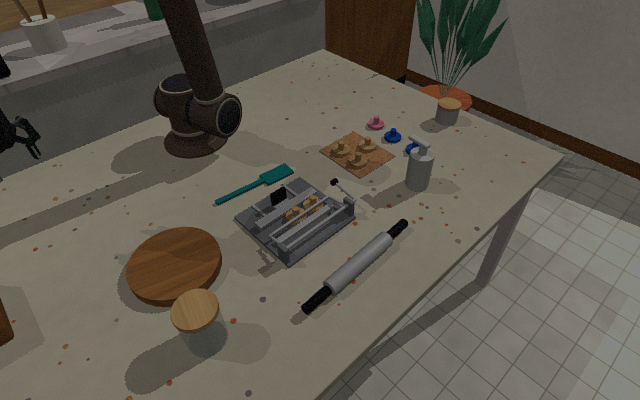

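The top view shows the mat (227,245) on the left with three bamboo lids at (239,231), (209,243) and (236,260). The board is at (459,242) and the clamp at (346,215), with two lids seen at (323,213) and (345,213) and its lever grip at (294,210). The blue lids at (176,202) and (173,236) and the pink one at (166,268) are look-alikes, off the mat. The three bamboo lids on the mat are the waiting ones. I'll confirm this in an enlarged crop.

Run:
```python
from h import *
a=cv2.imread('pics/top0.png')[150:290,150:400]
cv2.imwrite('pics/crop0.png',cv2.resize(a,None,fx=3.2,fy=3.2,interpolation=cv2.INTER_CUBIC))
```

```text
(no output)
```

View pics/crop0.png

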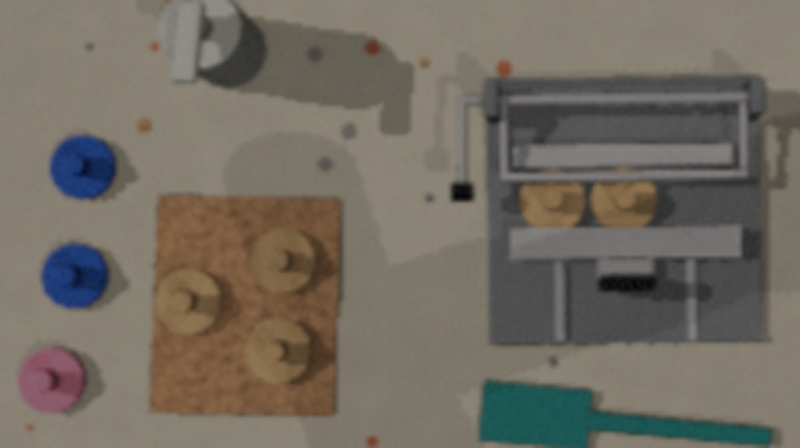

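The crop shows three plain bamboo lids on the cork mat (knobs at crop (285,258), (187,300) and (280,350)). The two blue and one pink look-alikes lie off the mat to the left. The clamp holds two finished lids (crop knobs (553,200), (630,200)), and its third place is empty.

Run:
```python
from h import *
s=snap('top')
f=lambda x,y:(150+x/3.2,150+y/3.2)
def P(n,x,y,z): print(n,np.round(ray(s,*f(x,y),z),4))
P('plateNL',490,343,.01);P('plateNR',765,342,.01)
P('jawL',510,258,.0285);P('jawR',741,258,.0285)
P('jawLf',510,227,.0285);P('jawRf',741,227,.0285)
P('backL',515,145,.024);P('backR',733,145,.024)
P('grip',628,290,.064);P('gripL',598,290,.064);P('gripR',656,290,.064)
P('lever',462,191,.056)
for k in[(553,199),(630,199),(285,258),(187,300),(280,350)]:
    P('knob',*k,.045 if k[0]>400 else .040)
# board via circle mask
im=s['frame'];hsv=cv2.cvtColor(im,cv2.COLOR_RGB2HSV)
for n,box,z in(('board',(410,190,510,290),.03),('mat',(190,205,265,285),.004)):
    x0,y0,x1,y1=box;h=hsv[y0:y1,x0:x1]
    m=((h[...,0]<20)&(h[...,1]>90)).astype(np.uint8)*255
    if n=='mat': m=cv2.morphologyEx(m,cv2.MORPH_CLOSE,np.ones((15,15)))
    c=max(cv2.findContours(m,0,2)[0],key=cv2.contourArea)
    r=cv2.minAreaRect(c);print(n,r,ray(s,r[0][0]+x0,r[0][1]+y0,z))
```

```text
plateNL [0.4256 0.1224 0.01  ]
plateNR [ 0.4268 -0.1277  0.01  ]
jawL [0.5023 0.1039 0.0285]
jawR [ 0.5024 -0.1046  0.0285]
jawLf [0.5303 0.104  0.0285]
jawRf [ 0.5304 -0.105   0.0285]
backL [0.6054 0.0998 0.024 ]
backR [ 0.6054 -0.0991  0.024 ]
grip [ 0.4732 -0.001   0.064 ]
gripL [0.4732 0.0253 0.064 ]
gripR [ 0.4732 -0.0256  0.064 ]
lever [0.5609 0.1459 0.056 ]
knob [0.5545 0.065  0.045 ]
knob [ 0.5546 -0.004   0.045 ]
knob [0.5018 0.3053 0.04  ]
knob [0.4642 0.3924 0.04  ]
knob [0.4199 0.3083 0.04  ]
board ((49.0, 51.5), (79.0, 80.0), 90.0) [ 0.47131068 -0.32663344  0.03      ]
mat ((32.5, 39.5), (79.0, 65.0), 90.0) [0.46217494 0.35964922 0.004     ]
```

```bash
R='' ; python3 -m pendant '[{"x":0.58,"y":1,"rz":-0.08,"grip":0.5},{"x":0.58,"y":1,"rz":-0.08,"grip":0.5},{"x":0.58,"y":1,"rz":-0.08,"grip":0.5},{"x":0.58,"y":1,"rz":-0.08,"grip":0.5},{"x":0.58,"y":1,"rz":-0.08,"grip":0.5},{"x":0.58,"y":1,"rz":-0.08,"grip":0.5},{"x":0.58,"y":1,"rz":-0.08,"grip":0.5},{"x":0.58,"y":1,"rz":-0.08,"grip":0.5}]' 40
python3 -m pendant '[{"x":0.58,"y":1},{"x":0.58,"y":1},{"x":0.58,"y":1},{"x":0.58,"y":1},{"x":0.58,"y":1},{"x":0.58,"y":1},{"x":0.58,"y":1},{"x":0.58,"y":1}]'
python3 -m pendant '[{"x":0.6,"y":0.9,"grip":-0.25},{"x":0.6,"y":0.9,"grip":-0.25},{"x":0.6,"y":0.8,"grip":-0.25},{"x":0.6,"y":0.6,"grip":-0.25},{"x":0.3,"y":0.2,"grip":-0.25},{"grip":-0.25},{"grip":-0.25},{"grip":-0.25}]'
```

```text
invalid input at $[0]: expected keys grip, x, y, z, rx, ry, rz
invalid input at $[0]: expected keys grip, x, y, z, rx, ry, rz
invalid input at $[0]: expected keys grip, x, y, z, rx, ry, rz
```

```bash
python3 -m pendant '[{"grip":0.5,"x":0.58,"y":1,"z":0,"rx":0,"ry":0,"rz":-0.08},{"grip":0.5,"x":0.58,"y":1,"z":0,"rx":0,"ry":0,"rz":-0.08},{"grip":0.5,"x":0.58,"y":1,"z":0,"rx":0,"ry":0,"rz":-0.08},{"grip":0.5,"x":0.58,"y":1,"z":0,"rx":0,"ry":0,"rz":-0.08},{"grip":0.5,"x":0.58,"y":1,"z":0,"rx":0,"ry":0,"rz":-0.08},{"grip":0.5,"x":0.58,"y":1,"z":0,"rx":0,"ry":0,"rz":-0.08},{"grip":0.5,"x":0.58,"y":1,"z":0,"rx":0,"ry":0,"rz":-0.08},{"grip":0.5,"x":0.58,"y":1,"z":0,"rx":0,"ry":0,"rz":-0.08}]' 40
python3 -m pendant '[{"grip":0.5,"x":0.58,"y":1,"z":0,"rx":0,"ry":0,"rz":0},{"grip":0.5,"x":0.58,"y":1,"z":0,"rx":0,"ry":0,"rz":0},{"grip":0.5,"x":0.58,"y":1,"z":0,"rx":0,"ry":0,"rz":0},{"grip":0.5,"x":0.58,"y":1,"z":0,"rx":0,"ry":0,"rz":0},{"grip":0.5,"x":0.58,"y":1,"z":0,"rx":0,"ry":0,"rz":0},{"grip":0.5,"x":0.58,"y":1,"z":0,"rx":0,"ry":0,"rz":0},{"grip":0.5,"x":0.58,"y":1,"z":0,"rx":0,"ry":0,"rz":0},{"grip":0.5,"x":0.58,"y":1,"z":0,"rx":0,"ry":0,"rz":0}]'
python3 -m pendant '[{"grip":-0.25,"x":0.6,"y":0.9,"z":0,"rx":0,"ry":0,"rz":0},{"grip":-0.25,"x":0.6,"y":0.9,"z":0,"rx":0,"ry":0,"rz":0},{"grip":-0.25,"x":0.6,"y":0.8,"z":0,"rx":0,"ry":0,"rz":0},{"grip":-0.25,"x":0.6,"y":0.6,"z":0,"rx":0,"ry":0,"rz":0},{"grip":-0.25,"x":0.3,"y":0.2,"z":0,"rx":0,"ry":0,"rz":0},{"grip":-0.25,"x":0,"y":0,"z":0,"rx":0,"ry":0,"rz":0},{"grip":-0.25,"x":0,"y":0,"z":0,"rx":0,"ry":0,"rz":0},{"grip":-0.25,"x":0,"y":0,"z":0,"rx":0,"ry":0,"rz":0}]'
python3 - <<'E'
from h import *
s=snap('wrist','w1.png')
print(s['R'],s['t'],s['fovy'],s['cx'],s['cy'])
for X in[(.561,.145,.06),(.561,.145,.051),(.556,.068,.048),(.556,0,.048)]: print(proj(s,X))
E
```

```text
t: 0.82
tool_pos: [0.2823, -0.2967, 0.3038]
tcp_rot: [1.0, -0.0, -0.0, -0.0]
ft_force: [0.1, -1.3, 0.2]
grip_width: 0.0639
finger_force: 0.0
t: 1.48
tool_pos: [0.3983, -0.0966, 0.3038]
tcp_rot: [1.0, 0.001, -0.0, 0.0]
ft_force: [0.4, -0.4, -0.0]
grip_width: 0.0641
finger_force: 0.0
t: 2.15
tool_pos: [0.4649, -0.0137, 0.3038]
tcp_rot: [1.0, 0.0, -0.0, 0.0]
ft_force: [-1.0, -0.6, -0.1]
grip_width: 0.0323
finger_force: 0.0
[[ 1.46983958e-03 -9.99998579e-01  8.25941339e-04]
 [-9.56011508e-01 -1.16291443e-03  2.93326856e-01]
 [-2.93325479e-01 -1.22075285e-03 -9.56011858e-01]] [-0.0149327   0.40749113  0.51463667] 66.09102407682803 322.3516607766878 197.37456232769813
[155.19491172  80.30232469]
[159.96317101  80.9521174 ]
[239.7758229   86.65333859]
[308.19391344  86.76294678]
```

View pics/w1.png

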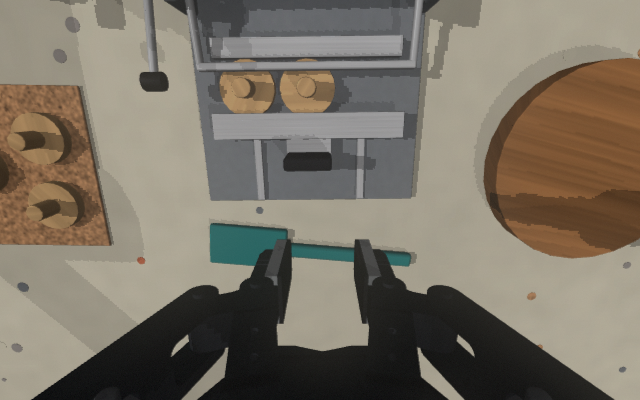

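The wrist view shows the lever grip at (153,81), about 29 px long, the jaw grip at (307,161) and the finished lids' knobs at (241,87) and (306,87). All of them agree with the estimate to about 3 mm. I'll move nearer to the lever.

```bash
python3 -m pendant '[{"grip":-0.25,"x":0.3,"y":0.9,"z":-0.4,"rx":0,"ry":0,"rz":0},{"grip":-0.25,"x":0.3,"y":0.9,"z":-0.4,"rx":0,"ry":0,"rz":0},{"grip":-0.25,"x":0.3,"y":0.9,"z":-0.4,"rx":0,"ry":0,"rz":0},{"grip":-0.25,"x":0.3,"y":0.9,"z":-0.4,"rx":0,"ry":0,"rz":0},{"grip":-0.25,"x":0.3,"y":0.9,"z":-0.4,"rx":0,"ry":0,"rz":0},{"grip":-0.25,"x":0.3,"y":0.9,"z":-0.4,"rx":0,"ry":0,"rz":0},{"grip":-0.25,"x":0.3,"y":0.9,"z":-0.4,"rx":0,"ry":0,"rz":0},{"grip":-0.25,"x":0,"y":0.1,"z":-0.1,"rx":0,"ry":0,"rz":0}]'
python3 - <<'E'
from h import *
s=snap('wrist','w2.png')
m=(s['frame'].max(2)<45).astype(np.uint8)
p=proj(s,(.561,.146,.052)).astype(int);print(p)
n,l,st,c=cv2.connectedComponentsWithStats(m)
for i in range(1,n):
    if 100<st[i,4]<5000 and abs(c[i]-p).max()<60: print(st[i],c[i],ray(s,*c[i],.054),ray(s,st[i,0],c[i][1],.051)-ray(s,st[i,0]+st[i,2],c[i][1],.051))
E
```

```text
t: 2.87
tool_pos: [0.5239, 0.0702, 0.2287]
tcp_rot: [0.998, 0.055, -0.003, -0.029]
ft_force: [-1.6, 0.8, -0.2]
grip_width: 0.0321
finger_force: 0.0
[246 142]
```

View pics/w2.png

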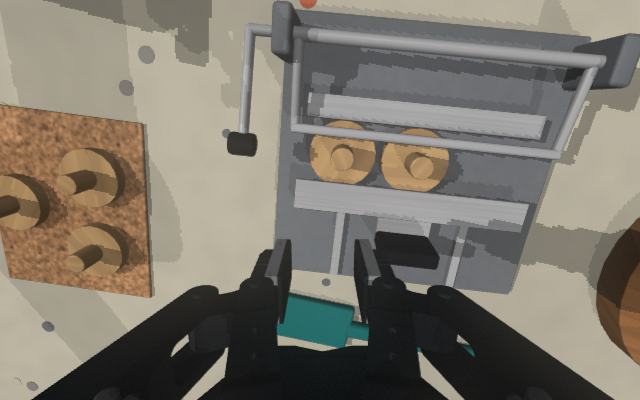

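```bash
python3 -m pendant '[{"grip":-0.25,"x":0,"y":0.2,"z":0,"rx":0,"ry":0,"rz":0},{"grip":-0.25,"x":0,"y":0.2,"z":0,"rx":0,"ry":0,"rz":0},{"grip":-0.25,"x":0,"y":0,"z":0,"rx":0,"ry":0,"rz":0},{"grip":-0.25,"x":0,"y":0,"z":0,"rx":0,"ry":0,"rz":0},{"grip":-0.25,"x":0,"y":0,"z":0,"rx":0,"ry":0,"rz":0},{"grip":-0.25,"x":0,"y":0,"z":0,"rx":0,"ry":0,"rz":0},{"grip":-0.25,"x":0,"y":0,"z":0,"rx":0,"ry":0,"rz":0},{"grip":-0.25,"x":0,"y":0,"z":0,"rx":0,"ry":0,"rz":0}]'
python3 -c "
from h import *
print(ctrl.state()['joint_positions'])"
```

```text
t: 3.58
tool_pos: [0.5235, 0.0733, 0.2315]
tcp_rot: [0.998, 0.057, -0.002, -0.031]
ft_force: [0.1, 0.1, 0.1]
grip_width: 0.0318
finger_force: 0.0
[ 0.11297509  0.14185941 -0.18055754  1.24856556  0.0618254   3.1406025 ]
```

```bash
cat >> h.py <<'E'
from scipy.spatial.transform import Rotation as Ro
def err(x,y,z,q=(0,1,0,0)):
    s=ctrl.state();d=np.array([x,y,z])-s['tool_pos'];rv=(Ro.from_quat(q)*Ro.from_quat(s['tcp_rot']).inv()).as_rotvec()
    print('shift units',np.round(d/.025,2),'rot units',np.round(rv/.5,3))
E
P='python3 -m pendant'
$P '[{"grip":-0.25,"x":0,"y":0,"z":0,"rx":0,"ry":0,"rz":0.24},{"grip":-0.25,"x":0,"y":0,"z":0,"rx":0,"ry":0,"rz":0.24},{"grip":-0.25,"x":0,"y":0,"z":0,"rx":0,"ry":0,"rz":0.24},{"grip":-0.25,"x":0,"y":0,"z":0,"rx":0,"ry":0,"rz":0.24},{"grip":-0.25,"x":0,"y":0,"z":0,"rx":0,"ry":0,"rz":0.24},{"grip":-0.25,"x":0,"y":0,"z":0,"rx":0,"ry":0,"rz":0.24},{"grip":-0.25,"x":0,"y":0,"z":0,"rx":0,"ry":0,"rz":0.24},{"grip":-0.25,"x":0,"y":0,"z":0,"rx":0,"ry":0,"rz":0.24}]'
$P '[{"grip":-0.25,"x":0,"y":0,"z":0,"rx":0,"ry":0,"rz":0.24},{"grip":-0.25,"x":0,"y":0,"z":0,"rx":0,"ry":0,"rz":0.24},{"grip":-0.25,"x":0,"y":0,"z":0,"rx":0,"ry":0,"rz":0.24},{"grip":-0.25,"x":0,"y":0,"z":0,"rx":0,"ry":0,"rz":0.24},{"grip":-0.25,"x":0,"y":0,"z":0,"rx":0,"ry":0,"rz":0.24},{"grip":-0.25,"x":0,"y":0,"z":0,"rx":0,"ry":0,"rz":0.24},{"grip":-0.25,"x":0,"y":0,"z":0,"rx":0,"ry":0,"rz":0.24},{"grip":-0.25,"x":0,"y":0,"z":0,"rx":0,"ry":0,"rz":0.24}]' | tail -5
$P '[{"grip":-0.25,"x":0,"y":0,"z":0,"rx":0,"ry":0,"rz":0.24},{"grip":-0.25,"x":0,"y":0,"z":0,"rx":0,"ry":0,"rz":0.24},{"grip":-0.25,"x":0,"y":0,"z":0,"rx":0,"ry":0,"rz":0.24},{"grip":-0.25,"x":0,"y":0,"z":0,"rx":0,"ry":0,"rz":0.24},{"grip":-0.25,"x":0,"y":0,"z":0,"rx":0,"ry":0,"rz":0.24},{"grip":-0.25,"x":0,"y":0,"z":0,"rx":0,"ry":0,"rz":0.24},{"grip":-0.25,"x":0,"y":0,"z":0,"rx":0,"ry":0,"rz":0.24},{"grip":-0.25,"x":0,"y":0,"z":0,"rx":0,"ry":0,"rz":0.24}]'
python3 -c "
from h import *
print(ctrl.state()['joint_positions']);err(.561,.147,.16)"
```

```text
t: 4.25
tool_pos: [0.5235, 0.0733, 0.2313]
tcp_rot: [0.857, 0.514, -0.016, -0.026]
ft_force: [0.5, -0.1, 0.1]
grip_width: 0.0321
finger_force: 0.0
tool_pos: [0.5235, 0.0733, 0.2313]
tcp_rot: [0.523, 0.852, -0.027, -0.016]
ft_force: [0.7, -0.6, -0.3]
grip_width: 0.032
finger_force: 0.0
t: 5.58
tool_pos: [0.5235, 0.0734, 0.2313]
tcp_rot: [0.071, 0.997, -0.031, -0.002]
ft_force: [0.6, 0.5, -0.8]
grip_width: 0.032
finger_force: 0.0
[ 0.16417495  0.15454013 -0.16612141  1.26850282 -0.05910175  0.30621921]
shift units [ 1.5   2.94 -2.85] rot units [ 0.124 -0.008  0.283]
```

```bash
python3 -m pendant '[{"grip":-0.25,"x":0.25,"y":0.5,"z":-0.4,"rx":0.02,"ry":0,"rz":0.05},{"grip":-0.25,"x":0.25,"y":0.5,"z":-0.4,"rx":0.02,"ry":0,"rz":0.05},{"grip":-0.25,"x":0.25,"y":0.5,"z":-0.4,"rx":0.02,"ry":0,"rz":0.05},{"grip":-0.25,"x":0.25,"y":0.5,"z":-0.4,"rx":0.02,"ry":0,"rz":0.05},{"grip":-0.25,"x":0.25,"y":0.5,"z":-0.4,"rx":0.02,"ry":0,"rz":0.05},{"grip":-0.25,"x":0.25,"y":0.44,"z":-0.4,"rx":0.02,"ry":0,"rz":0.033},{"grip":-0.25,"x":0,"y":0,"z":-0.4,"rx":0.004,"ry":-0.008,"rz":0},{"grip":-0.25,"x":0,"y":0,"z":0,"rx":0,"ry":0,"rz":0}]'
python3 - <<'E'
from h import *
err(.561,.147,.105)
s=snap('wrist','w3.png');print(proj(s,(.561,.147,.060)),proj(s,(.561,.157,.051)))
E
```

```text
t: 6.25
tool_pos: [0.5605, 0.1479, 0.1581]
tcp_rot: [0.002, 1.0, -0.0, -0.002]
ft_force: [-0.5, -0.5, -0.5]
grip_width: 0.0324
finger_force: 0.0
shift units [ 0.02 -0.04 -2.12] rot units [ 0.001 -0.008  0.008]
[321.34072042 235.42835911] [337.60399372 229.46086054]
```

View pics/w3.png

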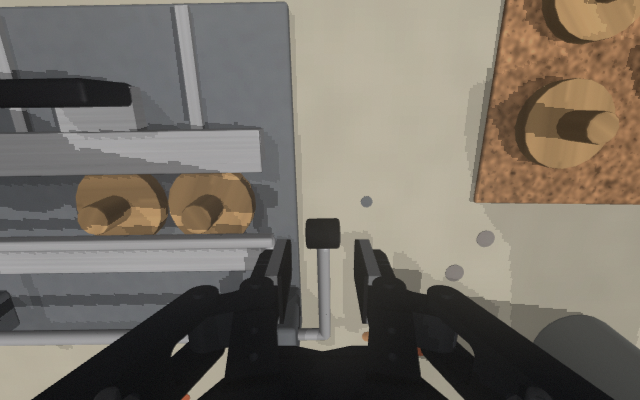

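The lever grip sits at (323,233), centred between the fingers at (283,270) and (365,270). I'll lower and pinch it.

```bash
python3 -m pendant '[{"grip":-0.25,"x":0,"y":0,"z":-0.5,"rx":0,"ry":0,"rz":0},{"grip":-0.25,"x":0,"y":0,"z":-0.5,"rx":0,"ry":0,"rz":0},{"grip":-0.25,"x":0,"y":0,"z":-0.5,"rx":0,"ry":0,"rz":0},{"grip":-0.25,"x":0,"y":0,"z":-0.5,"rx":0,"ry":0,"rz":0},{"grip":-0.6,"x":0,"y":0,"z":-0.1,"rx":0,"ry":0,"rz":0},{"grip":-0.8,"x":0,"y":0,"z":0,"rx":0,"ry":0,"rz":0},{"grip":-0.8,"x":0,"y":0,"z":0,"rx":0,"ry":0,"rz":0},{"grip":-0.8,"x":0,"y":0,"z":0,"rx":0,"ry":0,"rz":0}]' 40
python3 -c "
from h import *
a=np.linspace(0,1.42,9)+.0705
print(np.round(np.diff(-.0852*np.cos(a))/.025,2),np.round(np.diff(.0852*np.sin(a))/.025,2))"
```

```text
t: 6.97
tool_pos: [0.5605, 0.1477, 0.1088]
tcp_rot: [0.002, 1.0, 0.001, -0.001]
ft_force: [-1.5, 4.3, -5.6]
grip_width: 0.0193
finger_force: 39.9
[0.1  0.2  0.3  0.39 0.46 0.52 0.57 0.6 ] [0.6  0.57 0.53 0.47 0.39 0.3  0.21 0.1 ]
```

```bash
python3 -m pendant '[{"grip":-0.8,"x":0.1,"y":0,"z":0.6,"rx":0,"ry":0,"rz":0},{"grip":-0.8,"x":0.2,"y":0,"z":0.57,"rx":0,"ry":0,"rz":0},{"grip":-0.8,"x":0.3,"y":0,"z":0.53,"rx":0,"ry":0,"rz":0},{"grip":-0.8,"x":0.39,"y":0,"z":0.47,"rx":0,"ry":0,"rz":0},{"grip":-0.8,"x":0.46,"y":0,"z":0.39,"rx":0,"ry":0,"rz":0},{"grip":-0.8,"x":0.52,"y":0,"z":0.3,"rx":0,"ry":0,"rz":0},{"grip":-0.8,"x":0.57,"y":0,"z":0.21,"rx":0,"ry":0,"rz":0},{"grip":-0.8,"x":0.6,"y":0,"z":0.1,"rx":0,"ry":0,"rz":0}]'
python3 -m pendant '[{"grip":-0.8,"x":0.1,"y":0,"z":0,"rx":0,"ry":0,"rz":0},{"grip":-0.8,"x":0,"y":0,"z":0,"rx":0,"ry":0,"rz":0},{"grip":-0.8,"x":0,"y":0,"z":0,"rx":0,"ry":0,"rz":0},{"grip":-0.8,"x":0,"y":0,"z":0,"rx":0,"ry":0,"rz":0},{"grip":-0.8,"x":0,"y":0,"z":0,"rx":0,"ry":0,"rz":0},{"grip":-0.8,"x":0,"y":0,"z":0,"rx":0,"ry":0,"rz":0},{"grip":-0.8,"x":0,"y":0,"z":0,"rx":0,"ry":0,"rz":0},{"grip":-0.8,"x":0,"y":0,"z":0,"rx":0,"ry":0,"rz":0}]'
```

```text
t: 7.63
tool_pos: [0.6373, 0.1485, 0.1875]
tcp_rot: [0.002, 1.0, 0.002, -0.004]
ft_force: [-43.7, 7.5, -6.1]
grip_width: 0.019
finger_force: 40.4
t: 8.3
tool_pos: [0.6373, 0.1485, 0.1873]
tcp_rot: [0.002, 1.0, 0.002, -0.005]
ft_force: [-17.0, 7.6, 0.6]
grip_width: 0.0191
finger_force: 43.1
```

```bash
python3 -m pendant '[{"grip":-0.25,"x":-0.1,"y":0,"z":0,"rx":0,"ry":0,"rz":0},{"grip":-0.25,"x":0,"y":0,"z":0,"rx":0,"ry":0,"rz":0},{"grip":-0.25,"x":0,"y":0,"z":0.3,"rx":0,"ry":0,"rz":0},{"grip":-0.25,"x":0,"y":0,"z":0.8,"rx":0,"ry":0,"rz":0},{"grip":-0.25,"x":-0.3,"y":0,"z":0.8,"rx":0,"ry":0,"rz":0},{"grip":-1,"x":-0.7,"y":-0.7,"z":0.2,"rx":0,"ry":0,"rz":0},{"grip":-1,"x":-0.9,"y":-0.9,"z":0,"rx":0,"ry":0,"rz":0},{"grip":-1,"x":-0.9,"y":-0.9,"z":0,"rx":0,"ry":0,"rz":0}]'
python3 -m pendant '[{"grip":-1,"x":-0.9,"y":-0.9,"z":0,"rx":0,"ry":0,"rz":0},{"grip":-1,"x":-0.9,"y":-0.9,"z":0,"rx":0,"ry":0,"rz":0},{"grip":-1,"x":-0.5,"y":-0.9,"z":0,"rx":0,"ry":0,"rz":0},{"grip":-1,"x":0,"y":-0.6,"z":0,"rx":0,"ry":0,"rz":0},{"grip":-1,"x":0,"y":0,"z":0,"rx":0,"ry":0,"rz":0},{"grip":-1,"x":0,"y":0,"z":0,"rx":0,"ry":0,"rz":0},{"grip":-1,"x":0,"y":0,"z":0,"rx":0,"ry":0,"rz":0},{"grip":-1,"x":0,"y":0,"z":0,"rx":0,"ry":0,"rz":0}]'
python3 - <<'E'
from h import *
err(.509,0,.109)
s=snap('top');cv2.imwrite('pics/t4.png',cv2.resize(cv2.cvtColor(s['frame'][130:290,150:400],4),None,fx=3,fy=3))
s=snap('scene');cv2.imwrite('pics/s4.png',cv2.resize(cv2.cvtColor(s['frame'][100:280,210:450],4),None,fx=3,fy=3))
a=np.vstack([cv2.resize(cv2.imread('pics/t4.png'),(480,300)),cv2.resize(cv2.imread('pics/s4.png'),(480,300))]);cv2.imwrite('pics/m4.png',a)
E
```

```text
t: 8.97
tool_pos: [0.57, 0.0838, 0.2424]
tcp_rot: [0.003, 1.0, -0.0, 0.002]
ft_force: [0.5, 0.1, -0.7]
grip_width: 0.0002
finger_force: 0.0
t: 9.63
tool_pos: [0.5126, 0.0025, 0.2409]
tcp_rot: [0.003, 1.0, 0.0, 0.0]
ft_force: [0.1, 0.1, 0.3]
grip_width: -0.0
finger_force: 0.0
shift units [-0.14 -0.1  -5.27] rot units [-0.     0.001  0.01 ]
```

View pics/m4.png

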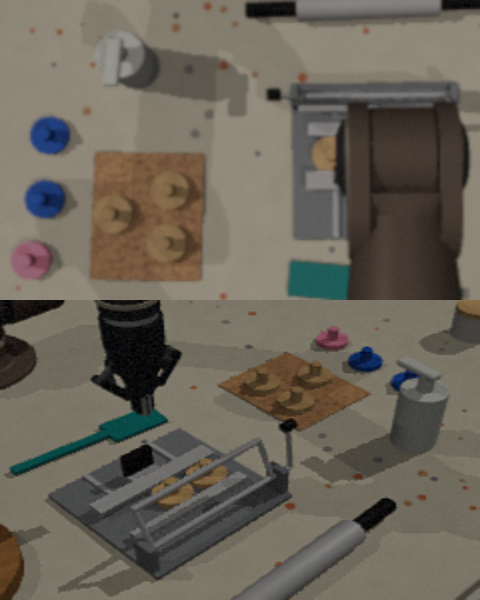

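The foot is up (its lever stands upright at (290,425) in the lower panel) and the jaw is still home. Next I'll push the jaw open from behind its grip.

```bash
python3 -m pendant '[{"grip":-1,"x":-0.1,"y":-0.1,"z":-0.9,"rx":0,"ry":0,"rz":0},{"grip":-1,"x":0,"y":0,"z":-0.9,"rx":0,"ry":0,"rz":0},{"grip":-1,"x":0,"y":0,"z":-0.9,"rx":0,"ry":0,"rz":0},{"grip":-1,"x":0,"y":0,"z":-0.9,"rx":0,"ry":0,"rz":0},{"grip":-1,"x":0,"y":0,"z":-0.9,"rx":0,"ry":0,"rz":0},{"grip":-1,"x":0,"y":0,"z":-0.6,"rx":0,"ry":0,"rz":0},{"grip":-1,"x":0,"y":0,"z":0,"rx":0,"ry":0,"rz":0},{"grip":-1,"x":0,"y":0,"z":0,"rx":0,"ry":0,"rz":0}]'
python3 -m pendant '[{"grip":-1,"x":-0.3,"y":0,"z":0,"rx":0,"ry":0,"rz":0},{"grip":-1,"x":-0.3,"y":0,"z":0,"rx":0,"ry":0,"rz":0},{"grip":-1,"x":-0.3,"y":0,"z":0,"rx":0,"ry":0,"rz":0},{"grip":-1,"x":-0.3,"y":0,"z":0,"rx":0,"ry":0,"rz":0},{"grip":-1,"x":-0.25,"y":0,"z":0,"rx":0,"ry":0,"rz":0},{"grip":-1,"x":-0.25,"y":0,"z":0,"rx":0,"ry":0,"rz":0},{"grip":-1,"x":-0.2,"y":0,"z":0,"rx":0,"ry":0,"rz":0},{"grip":-1,"x":0,"y":0,"z":0,"rx":0,"ry":0,"rz":0}]'
```

```text
t: 10.4
tool_pos: [0.5091, -0.0001, 0.1125]
tcp_rot: [0.002, 1.0, -0.0, -0.001]
ft_force: [0.7, 0.6, 0.6]
grip_width: -0.0002
finger_force: 0.0
t: 11.07
tool_pos: [0.4608, -0.0007, 0.1133]
tcp_rot: [0.003, 1.0, -0.0, -0.0]
ft_force: [-0.3, 0.2, 0.2]
grip_width: -0.0
finger_force: 0.0
```

```bash
python3 -m pendant '[{"grip":-1,"x":0.15,"y":0,"z":0,"rx":0,"ry":0,"rz":0},{"grip":-1,"x":0,"y":0,"z":0.9,"rx":0,"ry":0,"rz":0},{"grip":-0.3,"x":0,"y":0,"z":0.9,"rx":0,"ry":0,"rz":0},{"grip":-0.3,"x":0.5,"y":0,"z":0.9,"rx":0,"ry":0,"rz":0},{"grip":-0.3,"x":0.9,"y":0,"z":0.9,"rx":0,"ry":0,"rz":0},{"grip":-0.3,"x":0.9,"y":0,"z":0.5,"rx":0,"ry":0,"rz":0},{"grip":-0.3,"x":0.6,"y":0,"z":0,"rx":0,"ry":0,"rz":0},{"grip":-0.3,"x":0,"y":0,"z":0,"rx":0,"ry":0,"rz":0}]'
python3 - <<'E'
from h import *
s=snap('wrist','w5.png');err(.556,0,.2)
for X in [(.556,0,.048),(.556,.068,.048)]:print(proj(s,X))
E
```

```text
t: 11.73
tool_pos: [0.5409, -0.0006, 0.2154]
tcp_rot: [0.003, 1.0, 0.0, 0.0]
ft_force: [0.4, 0.0, -0.4]
grip_width: 0.0297
finger_force: 0.0
shift units [ 0.68  0.02 -0.58] rot units [-0.    -0.004  0.011]
[323.44443442 216.40564698]
[406.5653697  216.00862228]
```

View pics/w5.png

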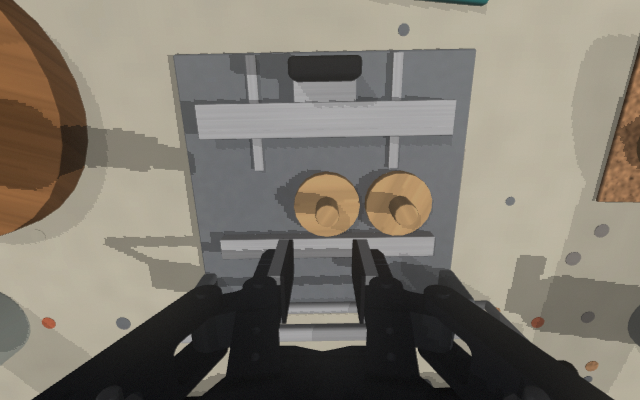

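The jaw is open (its bar lies at row 120). The finished lids' knobs are at (326,213) and (407,212), so about (0.553, 0.002) and (0.553, 0.069).

```bash
python3 -m pendant '[{"grip":-0.25,"x":0.3,"y":0.1,"z":-0.5,"rx":0,"ry":0,"rz":0},{"grip":-0.25,"x":0.2,"y":0,"z":-0.8,"rx":0,"ry":0,"rz":0},{"grip":-0.25,"x":0,"y":0,"z":-0.8,"rx":0,"ry":0,"rz":0},{"grip":-0.25,"x":0,"y":0,"z":-0.8,"rx":0,"ry":0,"rz":0},{"grip":-0.25,"x":0,"y":0,"z":-0.8,"rx":0,"ry":0,"rz":0},{"grip":-0.25,"x":0,"y":0,"z":-0.6,"rx":0,"ry":0,"rz":0},{"grip":-0.25,"x":0,"y":0,"z":-0.3,"rx":0,"ry":0,"rz":0},{"grip":-0.25,"x":0,"y":0,"z":0,"rx":0,"ry":0,"rz":0}]'
python3 -c "
from h import *
s=ctrl.state();err(.553,.002,.098)"
```

```text
t: 12.45
tool_pos: [0.5484, 0.002, 0.0975]
tcp_rot: [0.003, 1.0, -0.0, -0.003]
ft_force: [-0.5, 0.2, -0.5]
grip_width: 0.0321
finger_force: 0.0
shift units [ 0.18 -0.    0.02] rot units [ 0.    -0.011  0.011]
```

```bash
python3 -m pendant '[{"grip":-0.25,"x":0.18,"y":0,"z":0,"rx":0,"ry":0,"rz":0},{"grip":-1,"x":0,"y":0,"z":0,"rx":0,"ry":0,"rz":0},{"grip":-1,"x":0,"y":0,"z":0,"rx":0,"ry":0,"rz":0},{"grip":-1,"x":0,"y":0,"z":0,"rx":0,"ry":0,"rz":0},{"grip":-1,"x":0,"y":0,"z":0.4,"rx":0,"ry":0,"rz":0},{"grip":-1,"x":0,"y":0,"z":0.8,"rx":0,"ry":0,"rz":0},{"grip":-1,"x":0,"y":0,"z":0.8,"rx":0,"ry":0,"rz":0},{"grip":-1,"x":0,"y":0,"z":0.8,"rx":0,"ry":0,"rz":0}]' 60
python3 -c "
from h import *
err(.471,-.282,.17)"
```

```text
t: 13.12
tool_pos: [0.555, 0.0019, 0.1722]
tcp_rot: [0.003, 1.0, -0.0, 0.0]
ft_force: [-0.0, -0.3, -0.4]
grip_width: 0.0179
finger_force: 58.7
shift units [ -3.36 -11.35  -0.09] rot units [0.    0.    0.012]
```

```bash
python3 -m pendant '[{"grip":-1,"x":-0.25,"y":-0.7,"z":0,"rx":0,"ry":0,"rz":0},{"grip":-1,"x":-0.25,"y":-0.9,"z":0,"rx":0,"ry":0,"rz":0},{"grip":-1,"x":-0.25,"y":-0.9,"z":0,"rx":0,"ry":0,"rz":0},{"grip":-1,"x":-0.25,"y":-0.9,"z":0,"rx":0,"ry":0,"rz":0},{"grip":-1,"x":-0.25,"y":-0.9,"z":0,"rx":0,"ry":0,"rz":0},{"grip":-1,"x":-0.25,"y":-0.9,"z":0,"rx":0,"ry":0,"rz":0},{"grip":-1,"x":-0.25,"y":-0.9,"z":0,"rx":0,"ry":0,"rz":0},{"grip":-1,"x":-0.25,"y":-0.9,"z":0,"rx":0,"ry":0,"rz":0}]'
python3 -m pendant '[{"grip":-1,"x":-0.25,"y":-0.9,"z":0,"rx":0,"ry":0,"rz":0},{"grip":-1,"x":-0.25,"y":-0.9,"z":0,"rx":0,"ry":0,"rz":0},{"grip":-1,"x":-0.25,"y":-0.9,"z":0,"rx":0,"ry":0,"rz":0},{"grip":-1,"x":-0.25,"y":-0.9,"z":0,"rx":0,"ry":0,"rz":0},{"grip":-1,"x":-0.25,"y":-0.7,"z":0,"rx":0,"ry":0,"rz":0},{"grip":-1,"x":-0.1,"y":-0.1,"z":-0.5,"rx":0,"ry":0,"rz":0},{"grip":-1,"x":0,"y":0,"z":-0.6,"rx":0,"ry":0,"rz":0},{"grip":-1,"x":0,"y":0,"z":0,"rx":0,"ry":0,"rz":0}]'
python3 -c "
from h import *
snap('wrist','w6.png')
err(.471,-.282,.1185)"
```

```text
t: 13.78
tool_pos: [0.5049, -0.1742, 0.1717]
tcp_rot: [0.003, 1.0, -0.0, 0.0]
ft_force: [-0.4, -0.6, -0.7]
grip_width: 0.0178
finger_force: 58.7
t: 14.45
tool_pos: [0.4701, -0.2831, 0.1415]
tcp_rot: [0.004, 1.0, 0.001, -0.001]
ft_force: [-2.0, 1.3, -1.3]
grip_width: 0.0177
finger_force: 58.7
shift units [ 0.02  0.04 -0.96] rot units [-0.002 -0.004  0.013]
```

View pics/w6.png

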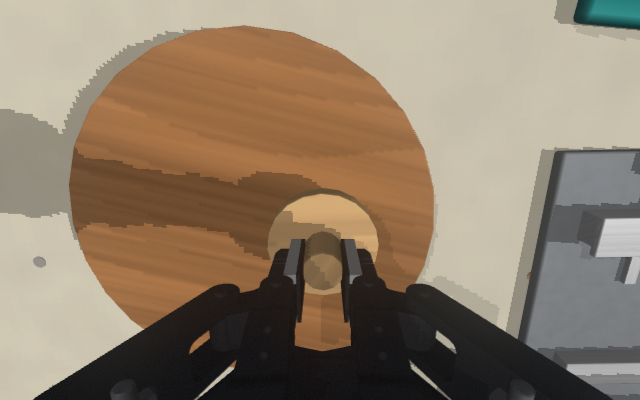

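The lid hangs level from the fingers at (323,245), over the near-clamp half of the board. I'll lower it and let go.

```bash
python3 -m pendant '[{"grip":-1,"x":0,"y":0,"z":-0.5,"rx":0,"ry":0,"rz":0},{"grip":-1,"x":0,"y":0,"z":-0.3,"rx":0,"ry":0,"rz":0},{"grip":-1,"x":0,"y":0,"z":-0.17,"rx":0,"ry":0,"rz":0},{"grip":-1,"x":0,"y":0,"z":0,"rx":0,"ry":0,"rz":0},{"grip":-0.25,"x":0,"y":0,"z":0,"rx":0,"ry":0,"rz":0},{"grip":-0.25,"x":0,"y":0,"z":0,"rx":0,"ry":0,"rz":0},{"grip":-0.25,"x":0,"y":0,"z":0.6,"rx":0,"ry":0,"rz":0},{"grip":-0.25,"x":0,"y":0,"z":0.8,"rx":0,"ry":0,"rz":0}]'
python3 -m pendant '[{"grip":-0.25,"x":0.2,"y":0.7,"z":0.8,"rx":0,"ry":0,"rz":0},{"grip":-0.25,"x":0.2,"y":0.9,"z":0.4,"rx":0,"ry":0,"rz":0},{"grip":-0.25,"x":0.2,"y":0.9,"z":0,"rx":0,"ry":0,"rz":0},{"grip":-0.25,"x":0.2,"y":0.9,"z":0,"rx":0,"ry":0,"rz":0},{"grip":-0.25,"x":0.2,"y":0.9,"z":0,"rx":0,"ry":0,"rz":0},{"grip":-0.25,"x":0.2,"y":0.9,"z":0,"rx":0,"ry":0,"rz":0},{"grip":-0.25,"x":0.2,"y":0.9,"z":0,"rx":0,"ry":0,"rz":0},{"grip":-0.25,"x":0.2,"y":0.9,"z":0,"rx":0,"ry":0,"rz":0}]'
python3 -m pendant '[{"grip":-0.25,"x":0.2,"y":0.9,"z":0,"rx":0,"ry":0,"rz":0},{"grip":-0.25,"x":0.2,"y":0.9,"z":0,"rx":0,"ry":0,"rz":0},{"grip":-0.25,"x":0.2,"y":0.9,"z":0,"rx":0,"ry":0,"rz":0},{"grip":-0.25,"x":0.2,"y":0.9,"z":0,"rx":0,"ry":0,"rz":0},{"grip":-0.25,"x":0.2,"y":0.9,"z":0,"rx":0,"ry":0,"rz":0},{"grip":-0.25,"x":0.2,"y":0.9,"z":0,"rx":0,"ry":0,"rz":0},{"grip":-0.25,"x":0.2,"y":0.9,"z":0,"rx":0,"ry":0,"rz":0},{"grip":-0.25,"x":0,"y":0,"z":0,"rx":0,"ry":0,"rz":0}]'
python3 -c "
from h import *
err(.554,.068,.0975)"
```

```text
t: 15.17
tool_pos: [0.4706, -0.2823, 0.1526]
tcp_rot: [0.003, 1.0, 0.001, -0.002]
ft_force: [0.2, 0.4, -0.0]
grip_width: 0.0321
finger_force: 0.0
t: 15.83
tool_pos: [0.5117, -0.1068, 0.184]
tcp_rot: [0.003, 1.0, -0.0, 0.0]
ft_force: [0.2, -0.3, 0.2]
grip_width: 0.0319
finger_force: 0.0
t: 16.5
tool_pos: [0.5472, 0.0527, 0.1838]
tcp_rot: [0.001, 1.0, 0.001, 0.0]
ft_force: [-0.0, 0.0, -0.8]
grip_width: 0.0319
finger_force: 0.0
shift units [ 0.27  0.61 -3.45] rot units [-0.003  0.001  0.004]
```

```bash
python3 -m pendant '[{"grip":-0.25,"x":0.27,"y":0.62,"z":0,"rx":0,"ry":0,"rz":0},{"grip":-0.25,"x":0.05,"y":0,"z":-0.6,"rx":0,"ry":0,"rz":0},{"grip":-0.25,"x":0,"y":0,"z":-0.8,"rx":0,"ry":0,"rz":0},{"grip":-0.25,"x":0,"y":0,"z":-0.8,"rx":0,"ry":0,"rz":0},{"grip":-0.25,"x":0,"y":0,"z":-0.7,"rx":0,"ry":0,"rz":0},{"grip":-0.25,"x":0,"y":0,"z":-0.4,"rx":0,"ry":0,"rz":0},{"grip":-0.25,"x":0,"y":0,"z":-0.1,"rx":0,"ry":0,"rz":0},{"grip":-0.25,"x":0,"y":0,"z":0,"rx":0,"ry":0,"rz":0}]'
python3 -m pendant '[{"grip":-1,"x":0,"y":0,"z":0,"rx":0,"ry":0,"rz":0},{"grip":-1,"x":0,"y":0,"z":0,"rx":0,"ry":0,"rz":0},{"grip":-1,"x":0,"y":0,"z":0,"rx":0,"ry":0,"rz":0},{"grip":-1,"x":0,"y":0,"z":0.4,"rx":0,"ry":0,"rz":0},{"grip":-1,"x":0,"y":0,"z":0.8,"rx":0,"ry":0,"rz":0},{"grip":-1,"x":0,"y":0,"z":0.8,"rx":0,"ry":0,"rz":0},{"grip":-1,"x":0,"y":0,"z":0.8,"rx":0,"ry":0,"rz":0},{"grip":-1,"x":0,"y":0,"z":0.2,"rx":0,"ry":0,"rz":0}]'
python3 -c "
from h import *
err(.471,-.372,.17)"
```

```text
t: 17.17
tool_pos: [0.5541, 0.0647, 0.0983]
tcp_rot: [0.003, 1.0, -0.0, -0.001]
ft_force: [0.4, -0.1, 0.0]
grip_width: 0.0318
finger_force: 0.0
t: 17.83
tool_pos: [0.5561, 0.0651, 0.1782]
tcp_rot: [0.003, 1.0, 0.0, 0.003]
ft_force: [0.7, -0.6, 0.3]
grip_width: 0.0177
finger_force: 58.6
shift units [ -3.4  -17.48  -0.33] rot units [-0.001  0.012  0.011]
```

```bash
python3 -m pendant '[{"grip":-1,"x":-0.18,"y":-0.7,"z":0,"rx":0,"ry":0,"rz":0},{"grip":-1,"x":-0.18,"y":-0.95,"z":0,"rx":0,"ry":0,"rz":0},{"grip":-1,"x":-0.18,"y":-0.95,"z":0,"rx":0,"ry":0,"rz":0},{"grip":-1,"x":-0.18,"y":-0.95,"z":0,"rx":0,"ry":0,"rz":0},{"grip":-1,"x":-0.18,"y":-0.95,"z":0,"rx":0,"ry":0,"rz":0},{"grip":-1,"x":-0.18,"y":-0.95,"z":0,"rx":0,"ry":0,"rz":0},{"grip":-1,"x":-0.18,"y":-0.95,"z":0,"rx":0,"ry":0,"rz":0},{"grip":-1,"x":-0.18,"y":-0.95,"z":0,"rx":0,"ry":0,"rz":0}]'
python3 -m pendant '[{"grip":-1,"x":-0.18,"y":-0.95,"z":0,"rx":0,"ry":0,"rz":0},{"grip":-1,"x":-0.18,"y":-0.95,"z":0,"rx":0,"ry":0,"rz":0},{"grip":-1,"x":-0.18,"y":-0.95,"z":0,"rx":0,"ry":0,"rz":0},{"grip":-1,"x":-0.18,"y":-0.95,"z":0,"rx":0,"ry":0,"rz":0},{"grip":-1,"x":-0.18,"y":-0.95,"z":0,"rx":0,"ry":0,"rz":0},{"grip":-1,"x":-0.18,"y":-0.95,"z":0,"rx":0,"ry":0,"rz":0},{"grip":-1,"x":-0.18,"y":-0.95,"z":0,"rx":0,"ry":0,"rz":0},{"grip":-1,"x":-0.18,"y":-0.95,"z":0,"rx":0,"ry":0,"rz":0}]'
python3 -m pendant '[{"grip":-1,"x":-0.18,"y":-0.95,"z":0,"rx":0,"ry":0,"rz":0},{"grip":-1,"x":-0.18,"y":-0.8,"z":0,"rx":0,"ry":0,"rz":0},{"grip":-1,"x":-0.16,"y":-0.5,"z":0,"rx":0,"ry":0,"rz":0},{"grip":-1,"x":0,"y":-0.3,"z":-0.2,"rx":0,"ry":0,"rz":0},{"grip":-1,"x":0,"y":0,"z":-0.8,"rx":0,"ry":0,"rz":0},{"grip":-1,"x":0,"y":0,"z":-0.8,"rx":0,"ry":0,"rz":0},{"grip":-1,"x":0,"y":0,"z":0,"rx":0,"ry":0,"rz":0},{"grip":-1,"x":0,"y":0,"z":0,"rx":0,"ry":0,"rz":0}]'
python3 -c "
from h import *
snap('wrist','w7.png')
err(.471,-.372,.119)"
```

```text
t: 18.5
tool_pos: [0.5181, -0.1199, 0.1738]
tcp_rot: [0.003, 1.0, -0.0, 0.0]
ft_force: [-0.1, 0.1, 0.2]
grip_width: 0.0178
finger_force: 58.7
t: 19.17
tool_pos: [0.4821, -0.31, 0.1737]
tcp_rot: [0.003, 1.0, -0.0, 0.0]
ft_force: [0.4, 0.2, -0.5]
grip_width: 0.0178
finger_force: 58.7
t: 19.83
tool_pos: [0.469, -0.3715, 0.1276]
tcp_rot: [0.003, 1.0, 0.001, -0.001]
ft_force: [-0.7, -0.3, 0.5]
grip_width: 0.0177
finger_force: 58.7
shift units [ 0.06 -0.   -0.4 ] rot units [-0.001 -0.001  0.01 ]
```

View pics/w7.png

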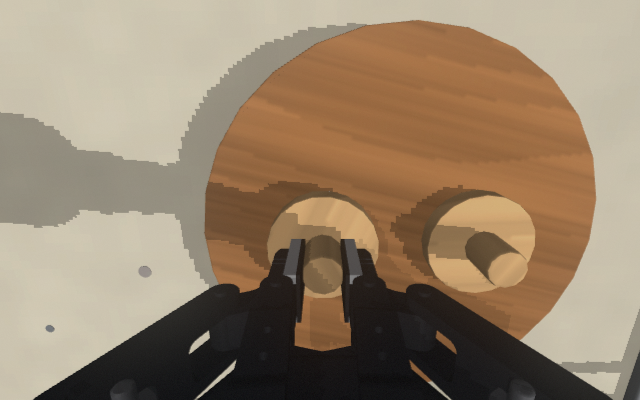

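The held lid (323,245) is over the board with a clear margin, and the first lid lies flat at (482,245). I'll set this one down and go to the mat.

```bash
python3 -m pendant '[{"grip":-1,"x":0,"y":0,"z":-0.25,"rx":0,"ry":0,"rz":0},{"grip":-1,"x":0,"y":0,"z":-0.16,"rx":0,"ry":0,"rz":0},{"grip":-1,"x":0,"y":0,"z":0,"rx":0,"ry":0,"rz":0},{"grip":-0.25,"x":0,"y":0,"z":0,"rx":0,"ry":0,"rz":0},{"grip":-0.25,"x":0,"y":0,"z":0,"rx":0,"ry":0,"rz":0},{"grip":-0.25,"x":0,"y":0,"z":0.6,"rx":0,"ry":0,"rz":0},{"grip":-0.25,"x":0,"y":0,"z":0.8,"rx":0,"ry":0,"rz":0},{"grip":-0.25,"x":0,"y":0.3,"z":0.9,"rx":0,"ry":0,"rz":0}]'
python3 -m pendant '[{"grip":-0.25,"x":0,"y":0.8,"z":0.5,"rx":0,"ry":0,"rz":0},{"grip":-0.25,"x":0,"y":0.98,"z":0,"rx":0,"ry":0,"rz":0},{"grip":-0.25,"x":0,"y":0.98,"z":0,"rx":0,"ry":0,"rz":0},{"grip":-0.25,"x":0,"y":0.98,"z":0,"rx":0,"ry":0,"rz":0},{"grip":-0.25,"x":0,"y":0.98,"z":0,"rx":0,"ry":0,"rz":0},{"grip":-0.25,"x":0,"y":0.98,"z":0,"rx":0,"ry":0,"rz":0},{"grip":-0.25,"x":0,"y":0.98,"z":0,"rx":0,"ry":0,"rz":0},{"grip":-0.25,"x":0,"y":0.98,"z":0,"rx":0,"ry":0,"rz":0}]'
python3 -m pendant '[{"grip":-0.25,"x":0,"y":0.98,"z":0,"rx":0,"ry":0,"rz":0},{"grip":-0.25,"x":0,"y":0.98,"z":0,"rx":0,"ry":0,"rz":0},{"grip":-0.25,"x":0,"y":0.98,"z":0,"rx":0,"ry":0,"rz":0},{"grip":-0.25,"x":0,"y":0.98,"z":0,"rx":0,"ry":0,"rz":0},{"grip":-0.25,"x":0,"y":0.98,"z":0,"rx":0,"ry":0,"rz":0},{"grip":-0.25,"x":0,"y":0.98,"z":0,"rx":0,"ry":0,"rz":0},{"grip":-0.25,"x":0,"y":0.98,"z":0,"rx":0,"ry":0,"rz":0},{"grip":-0.25,"x":0,"y":0.98,"z":0,"rx":0,"ry":0,"rz":0}]'
python3 -m pendant '[{"grip":-0.25,"x":0,"y":0.98,"z":0,"rx":0,"ry":0,"rz":0},{"grip":-0.25,"x":0,"y":0.98,"z":0,"rx":0,"ry":0,"rz":0},{"grip":-0.25,"x":0,"y":0.98,"z":0,"rx":0,"ry":0,"rz":0},{"grip":-0.25,"x":0,"y":0.98,"z":0,"rx":0,"ry":0,"rz":0},{"grip":-0.25,"x":0,"y":0.98,"z":0,"rx":0,"ry":0,"rz":0},{"grip":-0.25,"x":0,"y":0.9,"z":0,"rx":0,"ry":0,"rz":0},{"grip":-0.25,"x":0,"y":0.5,"z":0,"rx":0,"ry":0,"rz":0},{"grip":-0.25,"x":0,"y":0,"z":0,"rx":0,"ry":0,"rz":0}]'
python3 -c "
from h import *
s=snap('wrist','w8.png');snap('top','t8.png');err(.42,.308,.2)
for X in [(.502,.305,.042),(.464,.392,.042),(.42,.308,.042)]:print(proj(s,X))"
```

```text
t: 20.55
tool_pos: [0.469, -0.3654, 0.1756]
tcp_rot: [0.003, 1.0, 0.0, -0.001]
ft_force: [0.8, -0.3, -0.5]
grip_width: 0.0322
finger_force: 0.0
t: 21.22
tool_pos: [0.4693, -0.1725, 0.1887]
tcp_rot: [0.003, 1.0, -0.0, 0.0]
ft_force: [0.0, 0.6, -0.1]
grip_width: 0.0317
finger_force: 0.0
t: 21.88
tool_pos: [0.4694, 0.0236, 0.1888]
tcp_rot: [0.003, 1.0, -0.0, 0.0]
ft_force: [1.0, -0.5, -0.4]
grip_width: 0.032
finger_force: 0.0
t: 22.55
tool_pos: [0.4695, 0.1818, 0.1885]
tcp_rot: [0.001, 1.0, 0.0, 0.0]
ft_force: [-0.9, 0.9, -0.4]
grip_width: 0.0321
finger_force: 0.0
shift units [-1.98  5.13  0.46] rot units [ 0.001 -0.     0.01 ]
[482.74518809 246.96871933]
[609.17122343 199.59934318]
[504.83234807 139.1730856 ]
```

View pics/w8.png

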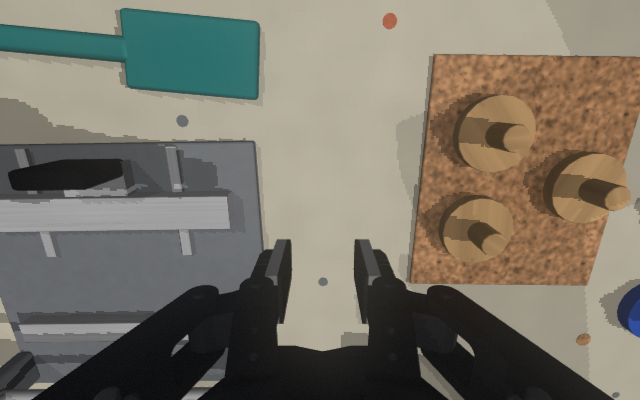

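The mat still has its three bamboo lids, with knob tops at A (493,242), B (617,198) and C (516,138). A blue look-alike shows at the right edge (632,312).

```bash
cat >> h.py <<'E'
def knobs(s,z,pts=None):
    # lids = bamboo-coloured: light tan; returns disc-blob centres
    hsv=cv2.cvtColor(s['frame'],cv2.COLOR_RGB2HSV);return hsv
E
python3 - <<'E'
from h import *
s=snap('wrist')
for p in [(493,242),(617,198),(516,138)]:print(ray(s,*p,.042))
h=knobs(s,0);print(h[242,493],h[230,460],h[125,470],h[80,600],h[270,450])
s=snap('top');h=knobs(s,0)
for u,v in[(239,231),(209,243),(236,260)]:print(h[v+1,u+5])
print(h[220,220])
err(.502,.313,.16)
E
```

```text
[0.49776716 0.30988221 0.042     ]
[0.46290223 0.39495806 0.042     ]
[0.41924579 0.3134108  0.042     ]
[ 17 114 161] [ 17 114 112] [ 17 111 115] [ 14 122 123] [ 14 123 141]
[13 82 65]
[ 16 117  96]
[12 72 71]
[ 13 120 121]
shift units [ 1.3   5.36 -1.14] rot units [ 0.001 -0.     0.013]
```

```bash
python3 -m pendant '[{"grip":0.05,"x":0.2,"y":0.77,"z":0,"rx":0,"ry":0,"rz":0},{"grip":0.05,"x":0.2,"y":0.77,"z":0,"rx":0,"ry":0,"rz":0},{"grip":0.05,"x":0.2,"y":0.77,"z":0,"rx":0,"ry":0,"rz":0},{"grip":0.05,"x":0.2,"y":0.77,"z":0,"rx":0,"ry":0,"rz":0},{"grip":0.05,"x":0.2,"y":0.77,"z":0,"rx":0,"ry":0,"rz":0},{"grip":0.05,"x":0.2,"y":0.77,"z":0,"rx":0,"ry":0,"rz":0},{"grip":0.05,"x":0,"y":0.5,"z":-0.4,"rx":0,"ry":0,"rz":0},{"grip":0.05,"x":0,"y":0,"z":0,"rx":0,"ry":0,"rz":0}]'
python3 - <<'E'
from h import *
s=snap('wrist','w9.png');err(.500,.308,.092)
h=knobs(s,0);m=((h[...,0]>=16)&(h[...,0]<=18)&(h[...,1]>95)&(h[...,1]<135)).astype(np.uint8)
m=cv2.morphologyEx(m,cv2.MORPH_OPEN,np.ones((5,5)))
n,l,st,c=cv2.connectedComponentsWithStats(m)
for i in range(1,n):
    if st[i,4]>300: print(st[i],c[i].round(),ray(s,*c[i],.018).round(4))
print(proj(s,(.5,.308,.042)))
E
```

```text
t: 23.42
tool_pos: [0.4994, 0.3086, 0.1764]
tcp_rot: [0.003, 1.0, -0.0, -0.001]
ft_force: [-0.5, 0.1, -0.1]
grip_width: 0.045
finger_force: 0.0
shift units [ 0.04  0.02 -3.39] rot units [ 0.003 -0.004  0.011]
[ 293   50   84   87 5714] [334.  93.] [0.4185 0.3169 0.018 ]
[ 404  116   80   78 4582] [444. 154.] [0.462  0.3983 0.018 ]
[ 293  166   75   72 4105] [330. 201.] [0.4982 0.3143 0.018 ]
[322.04645255 214.13317175]
```

View pics/w9.png

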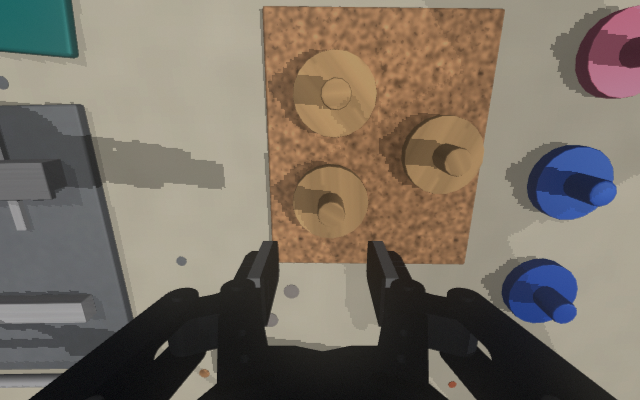

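The mat is seen from above with lids A (330,201), B (444,154) and C (334,93). The blue and pink look-alikes are off the mat on the right. The disc blobs give A at (0.499, 0.314), so I'll shift 6 mm in y and take it.

```bash
python3 -m pendant '[{"grip":0.05,"x":0,"y":0.24,"z":-0.4,"rx":0,"ry":0,"rz":0},{"grip":0.05,"x":0,"y":0,"z":-0.8,"rx":0,"ry":0,"rz":0},{"grip":0.05,"x":0,"y":0,"z":-0.8,"rx":0,"ry":0,"rz":0},{"grip":0.05,"x":0,"y":0,"z":-0.8,"rx":0,"ry":0,"rz":0},{"grip":0.05,"x":0,"y":0,"z":-0.4,"rx":0,"ry":0,"rz":0},{"grip":0.05,"x":0,"y":0,"z":-0.15,"rx":0,"ry":0,"rz":0},{"grip":0.05,"x":0,"y":0,"z":0,"rx":0,"ry":0,"rz":0},{"grip":-1,"x":0,"y":0,"z":0,"rx":0,"ry":0,"rz":0}]'
python3 -m pendant '[{"grip":-1,"x":0,"y":0,"z":0,"rx":0,"ry":0,"rz":0},{"grip":-1,"x":0,"y":0,"z":0,"rx":0,"ry":0,"rz":0},{"grip":-1,"x":0,"y":0,"z":0,"rx":0,"ry":0,"rz":0},{"grip":-1,"x":0,"y":0,"z":0.4,"rx":0,"ry":0,"rz":0},{"grip":-1,"x":0,"y":0,"z":0.8,"rx":0,"ry":0,"rz":0},{"grip":-1,"x":0,"y":0,"z":0.8,"rx":0,"ry":0,"rz":0},{"grip":-1,"x":0,"y":0,"z":0.8,"rx":0,"ry":0,"rz":0},{"grip":-1,"x":0,"y":0,"z":0.6,"rx":0,"ry":0,"rz":0}]' 60
python3 - <<'E'
from h import *
err(.552,-.066,.17)
E
```

```text
t: 24.13
tool_pos: [0.4998, 0.3138, 0.0955]
tcp_rot: [0.003, 1.0, 0.0, 0.0]
ft_force: [0.4, -0.2, -0.5]
grip_width: 0.034
finger_force: 0.0
t: 24.8
tool_pos: [0.4997, 0.3141, 0.1823]
tcp_rot: [0.003, 1.0, 0.0, 0.001]
ft_force: [0.0, 0.2, -1.3]
grip_width: 0.018
finger_force: 58.6
shift units [  2.09 -15.21  -0.49] rot units [-0.002  0.003  0.011]
```

```bash
python3 -m pendant '[{"grip":-1,"x":0.13,"y":-0.7,"z":0,"rx":0,"ry":0,"rz":0},{"grip":-1,"x":0.13,"y":-0.95,"z":0,"rx":0,"ry":0,"rz":0},{"grip":-1,"x":0.13,"y":-0.95,"z":0,"rx":0,"ry":0,"rz":0},{"grip":-1,"x":0.13,"y":-0.95,"z":0,"rx":0,"ry":0,"rz":0},{"grip":-1,"x":0.13,"y":-0.95,"z":0,"rx":0,"ry":0,"rz":0},{"grip":-1,"x":0.13,"y":-0.95,"z":0,"rx":0,"ry":0,"rz":0},{"grip":-1,"x":0.13,"y":-0.95,"z":0,"rx":0,"ry":0,"rz":0},{"grip":-1,"x":0.13,"y":-0.95,"z":0,"rx":0,"ry":0,"rz":0}]'
python3 -m pendant '[{"grip":-1,"x":0.13,"y":-0.95,"z":0,"rx":0,"ry":0,"rz":0},{"grip":-1,"x":0.13,"y":-0.95,"z":0,"rx":0,"ry":0,"rz":0},{"grip":-1,"x":0.13,"y":-0.95,"z":0,"rx":0,"ry":0,"rz":0},{"grip":-1,"x":0.13,"y":-0.95,"z":0,"rx":0,"ry":0,"rz":0},{"grip":-1,"x":0.13,"y":-0.95,"z":0,"rx":0,"ry":0,"rz":0},{"grip":-1,"x":0.13,"y":-0.95,"z":0,"rx":0,"ry":0,"rz":0},{"grip":-1,"x":0.13,"y":-0.95,"z":0,"rx":0,"ry":0,"rz":0},{"grip":-1,"x":0,"y":-0.6,"z":0,"rx":0,"ry":0,"rz":0}]'
python3 -m pendant '[{"grip":-1,"x":0,"y":-0.4,"z":0,"rx":0,"ry":0,"rz":0},{"grip":-1,"x":0,"y":0,"z":-0.4,"rx":0,"ry":0,"rz":0},{"grip":-1,"x":0,"y":0,"z":-0.8,"rx":0,"ry":0,"rz":0},{"grip":-1,"x":0,"y":0,"z":-0.7,"rx":0,"ry":0,"rz":0},{"grip":-1,"x":0,"y":0,"z":-0.5,"rx":0,"ry":0,"rz":0},{"grip":-1,"x":0,"y":0,"z":0,"rx":0,"ry":0,"rz":0},{"grip":-1,"x":0,"y":0,"z":0,"rx":0,"ry":0,"rz":0},{"grip":-1,"x":0,"y":0,"z":0,"rx":0,"ry":0,"rz":0}]'
python3 - <<'E'
from h import *
err(.552,-.066,.0995);snap('wrist','w10.png')
E
```

```text
t: 25.47
tool_pos: [0.5255, 0.1291, 0.1806]
tcp_rot: [0.003, 1.0, 0.0, 0.0]
ft_force: [0.6, -0.8, -0.9]
grip_width: 0.018
finger_force: 58.7
t: 26.13
tool_pos: [0.5486, -0.053, 0.1805]
tcp_rot: [0.003, 1.0, -0.0, 0.0]
ft_force: [0.8, 0.5, -0.1]
grip_width: 0.0176
finger_force: 58.7
t: 26.8
tool_pos: [0.5485, -0.0605, 0.1204]
tcp_rot: [0.002, 1.0, 0.0, 0.0]
ft_force: [0.8, -0.2, -0.3]
grip_width: 0.0174
finger_force: 58.7
shift units [ 0.14 -0.22 -0.84] rot units [-0.     0.001  0.01 ]
```

```bash
python3 -m pendant '[{"grip":-1,"x":0.17,"y":-0.22,"z":-0.2,"rx":0,"ry":0,"rz":0},{"grip":-1,"x":0,"y":0,"z":-0.4,"rx":0,"ry":0,"rz":0},{"grip":-1,"x":0,"y":0,"z":-0.24,"rx":0,"ry":0,"rz":0},{"grip":-1,"x":0,"y":0,"z":0,"rx":0,"ry":0,"rz":0},{"grip":-1,"x":0,"y":0,"z":0,"rx":0,"ry":0,"rz":0},{"grip":-0.35,"x":0,"y":0,"z":0,"rx":0,"ry":0,"rz":0},{"grip":-0.35,"x":0,"y":0,"z":0,"rx":0,"ry":0,"rz":0},{"grip":-0.35,"x":0,"y":0,"z":0.4,"rx":0,"ry":0,"rz":0}]'
python3 -m pendant '[{"grip":-0.25,"x":0,"y":0,"z":0.8,"rx":0,"ry":0,"rz":0},{"grip":-0.25,"x":0,"y":0,"z":0.8,"rx":0,"ry":0,"rz":0},{"grip":-0.25,"x":-0.15,"y":0.4,"z":0.8,"rx":0,"ry":0,"rz":0},{"grip":-0.25,"x":-0.3,"y":0.98,"z":0.4,"rx":0,"ry":0,"rz":0},{"grip":-0.25,"x":-0.3,"y":0.98,"z":0,"rx":0,"ry":0,"rz":0},{"grip":-0.25,"x":-0.3,"y":0.98,"z":0,"rx":0,"ry":0,"rz":0},{"grip":-0.25,"x":-0.3,"y":0.98,"z":0,"rx":0,"ry":0,"rz":0},{"grip":-0.25,"x":-0.3,"y":0.98,"z":0,"rx":0,"ry":0,"rz":0}]'
python3 -m pendant '[{"grip":0.05,"x":-0.3,"y":0.98,"z":0,"rx":0,"ry":0,"rz":0},{"grip":0.05,"x":-0.3,"y":0.98,"z":0,"rx":0,"ry":0,"rz":0},{"grip":0.05,"x":-0.3,"y":0.98,"z":0,"rx":0,"ry":0,"rz":0},{"grip":0.05,"x":-0.3,"y":0.98,"z":0,"rx":0,"ry":0,"rz":0},{"grip":0.05,"x":-0.3,"y":0.98,"z":0,"rx":0,"ry":0,"rz":0},{"grip":0.05,"x":-0.3,"y":0.98,"z":0,"rx":0,"ry":0,"rz":0},{"grip":0.05,"x":-0.3,"y":0.98,"z":0,"rx":0,"ry":0,"rz":0},{"grip":0.05,"x":-0.3,"y":0.98,"z":0,"rx":0,"ry":0,"rz":0}]'
python3 - <<'E'
from h import *
cat='''
def lids(s,z):
    h=cv2.cvtColor(s['frame'],cv2.COLOR_RGB2HSV);m=((h[...,0]>=16)&(h[...,0]<=18)&(h[...,1]>95)&(h[...,1]<135)).astype(np.uint8)
    m=cv2.morphologyEx(m,cv2.MORPH_OPEN,np.ones((5,5)))
    n,l,st,c=cv2.connectedComponentsWithStats(m)
    for i in range(1,n):
        if st[i,4]>500: print(st[i],c[i].round(),ray(s,*c[i],z).round(4))
'''
open('h.py','a').write(cat);exec(cat)
lids(snap('wrist','w11.png'),.018);err(.42,.316,.17)
E
```

```text
t: 27.52
tool_pos: [0.5511, -0.0665, 0.1067]
tcp_rot: [0.003, 1.0, 0.0, -0.002]
ft_force: [0.4, 0.2, -0.0]
grip_width: 0.0275
finger_force: 0.0
t: 28.18
tool_pos: [0.5107, 0.0669, 0.1791]
tcp_rot: [0.003, 1.0, 0.0, -0.0]
ft_force: [0.8, 0.5, -0.7]
grip_width: 0.0321
finger_force: 0.0
t: 28.85
tool_pos: [0.4506, 0.263, 0.179]
tcp_rot: [0.003, 1.0, -0.0, -0.0]
ft_force: [-0.3, -0.2, -0.9]
grip_width: 0.0444
finger_force: 0.0
[ 354  122   78   76 4504] [393. 159.] [0.4176 0.3161 0.018 ]
[ 455  179   75   69 3608] [492. 213.] [0.4608 0.3972 0.018 ]
shift units [-1.19  1.99 -0.36] rot units [-0.005 -0.002  0.006]
```

```bash
python3 -m pendant '[{"grip":0.05,"x":-0.4,"y":0.6,"z":0,"rx":0,"ry":0,"rz":0},{"grip":0.05,"x":-0.4,"y":0.7,"z":0,"rx":0,"ry":0,"rz":0},{"grip":0.05,"x":-0.4,"y":0.65,"z":-0.2,"rx":0,"ry":0,"rz":0},{"grip":0.05,"x":-0.05,"y":0.05,"z":-0.6,"rx":0,"ry":0,"rz":0},{"grip":0.05,"x":0,"y":0,"z":-0.6,"rx":0,"ry":0,"rz":0},{"grip":0.05,"x":0,"y":0,"z":-0.6,"rx":0,"ry":0,"rz":0},{"grip":0.05,"x":0,"y":0,"z":-0.2,"rx":0,"ry":0,"rz":0},{"grip":0.05,"x":0,"y":0,"z":0,"rx":0,"ry":0,"rz":0}]'
python3 - <<'E'
from h import *
err(.4185,.3155,.0926)
E
```

```text
t: 29.57
tool_pos: [0.4193, 0.3113, 0.1226]
tcp_rot: [0.003, 1.0, -0.001, -0.001]
ft_force: [0.1, -0.3, -0.1]
grip_width: 0.045
finger_force: 0.0
shift units [-0.03  0.17 -1.2 ] rot units [ 0.004 -0.005  0.011]
```

```bash
python3 -m pendant '[{"grip":0.05,"x":0,"y":0.17,"z":-0.4,"rx":0,"ry":0,"rz":0},{"grip":0.05,"x":0,"y":0,"z":-0.5,"rx":0,"ry":0,"rz":0},{"grip":0.05,"x":0,"y":0,"z":-0.3,"rx":0,"ry":0,"rz":0},{"grip":0.05,"x":0,"y":0,"z":0,"rx":0,"ry":0,"rz":0},{"grip":-1,"x":0,"y":0,"z":0,"rx":0,"ry":0,"rz":0},{"grip":-1,"x":0,"y":0,"z":0,"rx":0,"ry":0,"rz":0},{"grip":-1,"x":0,"y":0,"z":0,"rx":0,"ry":0,"rz":0},{"grip":-1,"x":0,"y":0,"z":0,"rx":0,"ry":0,"rz":0}]'
python3 -m pendant '[{"grip":-1,"x":0,"y":0,"z":0.3,"rx":0,"ry":0,"rz":0},{"grip":-1,"x":0,"y":0,"z":0.8,"rx":0,"ry":0,"rz":0},{"grip":-1,"x":0,"y":0,"z":0.8,"rx":0,"ry":0,"rz":0},{"grip":-1,"x":0,"y":0,"z":0.8,"rx":0,"ry":0,"rz":0},{"grip":-1,"x":0,"y":0,"z":0.8,"rx":0,"ry":0,"rz":0},{"grip":-1,"x":0,"y":0,"z":0,"rx":0,"ry":0,"rz":0},{"grip":-1,"x":0,"y":0,"z":0,"rx":0,"ry":0,"rz":0},{"grip":-1,"x":0,"y":0,"z":0,"rx":0,"ry":0,"rz":0}]'
python3 - <<'E'
from h import *
err(.553,.001,.17)
E
```

```text
t: 30.23
tool_pos: [0.4205, 0.3165, 0.0947]
tcp_rot: [0.003, 1.0, 0.0, 0.001]
ft_force: [-0.2, 0.5, 2.8]
grip_width: 0.018
finger_force: 58.8
t: 30.9
tool_pos: [0.4198, 0.316, 0.181]
tcp_rot: [0.003, 1.0, -0.0, -0.0]
ft_force: [1.0, -0.3, -0.8]
grip_width: 0.0179
finger_force: 58.7
shift units [  5.33 -12.6   -0.44] rot units [ 0.001 -0.001  0.012]
```

```bash
python3 -m pendant '[{"grip":-1,"x":0.3,"y":-0.7,"z":0,"rx":0,"ry":0,"rz":0},{"grip":-1,"x":0.38,"y":-0.9,"z":0,"rx":0,"ry":0,"rz":0},{"grip":-1,"x":0.38,"y":-0.9,"z":0,"rx":0,"ry":0,"rz":0},{"grip":-1,"x":0.38,"y":-0.9,"z":0,"rx":0,"ry":0,"rz":0},{"grip":-1,"x":0.38,"y":-0.9,"z":0,"rx":0,"ry":0,"rz":0},{"grip":-1,"x":0.38,"y":-0.9,"z":0,"rx":0,"ry":0,"rz":0},{"grip":-1,"x":0.38,"y":-0.9,"z":0,"rx":0,"ry":0,"rz":0},{"grip":-1,"x":0.38,"y":-0.9,"z":0,"rx":0,"ry":0,"rz":0}]'
python3 -m pendant '[{"grip":-1,"x":0.38,"y":-0.9,"z":0,"rx":0,"ry":0,"rz":0},{"grip":-1,"x":0.38,"y":-0.9,"z":0,"rx":0,"ry":0,"rz":0},{"grip":-1,"x":0.38,"y":-0.9,"z":0,"rx":0,"ry":0,"rz":0},{"grip":-1,"x":0.38,"y":-0.9,"z":0,"rx":0,"ry":0,"rz":0},{"grip":-1,"x":0.38,"y":-0.9,"z":0,"rx":0,"ry":0,"rz":0},{"grip":-1,"x":0.38,"y":-0.8,"z":0,"rx":0,"ry":0,"rz":0},{"grip":-1,"x":0.2,"y":-0.3,"z":0,"rx":0,"ry":0,"rz":0},{"grip":-1,"x":0,"y":0,"z":0,"rx":0,"ry":0,"rz":0}]'
python3 - <<'E'
from h import *
err(.553,.001,.1005);s=snap('wrist','w12.png');lids(s,.022)
E
```

```text
t: 31.57
tool_pos: [0.4936, 0.1398, 0.1799]
tcp_rot: [0.003, 1.0, -0.0, -0.001]
ft_force: [0.4, 0.4, -0.8]
grip_width: 0.0179
finger_force: 58.7
t: 32.23
tool_pos: [0.5562, -0.0003, 0.1799]
tcp_rot: [0.004, 1.0, -0.0, -0.001]
ft_force: [-0.0, 0.6, -0.5]
grip_width: 0.0181
finger_force: 58.7
shift units [-0.13  0.05 -3.18] rot units [ 0.    -0.004  0.017]
[ 200  164   77   73 4130] [237. 200.] [ 0.553  -0.0663  0.022 ]
[ 268  193  110   64 4499] [323. 221.] [ 5.713e-01 -4.000e-04  2.200e-02]
[ 303  235   40   59 1684] [322. 270.] [ 0.6144 -0.0013  0.022 ]
```

View pics/w12.png

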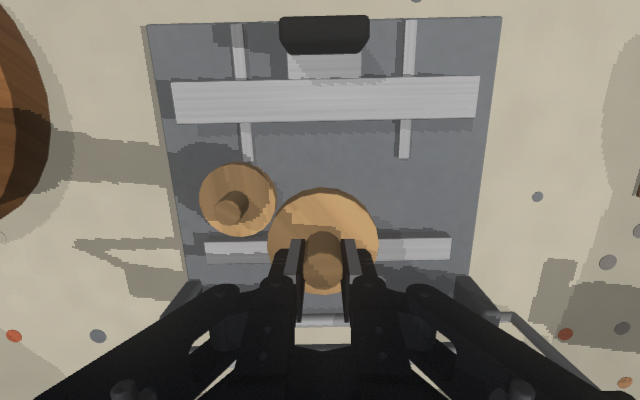

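Lid A lies flat at (237,200) between the jaws, and the held lid (323,240) is next to it with clear space. I'll lower it.

```bash
python3 -m pendant '[{"grip":-1,"x":-0.12,"y":0.06,"z":-0.4,"rx":0,"ry":0,"rz":0},{"grip":-1,"x":0,"y":0,"z":-0.8,"rx":0,"ry":0,"rz":0},{"grip":-1,"x":0,"y":0,"z":-0.8,"rx":0,"ry":0,"rz":0},{"grip":-1,"x":0,"y":0,"z":-0.7,"rx":0,"ry":0,"rz":0},{"grip":-1,"x":0,"y":0,"z":-0.4,"rx":0,"ry":0,"rz":0},{"grip":-1,"x":0,"y":0,"z":-0.06,"rx":0,"ry":0,"rz":0},{"grip":-1,"x":0,"y":0,"z":0,"rx":0,"ry":0,"rz":0},{"grip":-1,"x":0,"y":0,"z":0,"rx":0,"ry":0,"rz":0}]'
python3 -m pendant '[{"grip":-0.35,"x":0,"y":0,"z":0,"rx":0,"ry":0,"rz":0},{"grip":-0.35,"x":0,"y":0,"z":0,"rx":0,"ry":0,"rz":0},{"grip":-0.35,"x":0,"y":0,"z":0.4,"rx":0,"ry":0,"rz":0},{"grip":-0.35,"x":0,"y":0,"z":0.8,"rx":0,"ry":0,"rz":0},{"grip":-0.25,"x":0,"y":0,"z":0.8,"rx":0,"ry":0,"rz":0},{"grip":-0.25,"x":0,"y":0,"z":0.8,"rx":0,"ry":0,"rz":0},{"grip":-0.25,"x":-0.15,"y":0.5,"z":0.3,"rx":0,"ry":0,"rz":0},{"grip":-0.25,"x":-0.25,"y":0.98,"z":0,"rx":0,"ry":0,"rz":0}]'
python3 -m pendant '[{"grip":0.05,"x":-0.25,"y":0.98,"z":0,"rx":0,"ry":0,"rz":0},{"grip":0.05,"x":-0.25,"y":0.98,"z":0,"rx":0,"ry":0,"rz":0},{"grip":0.05,"x":-0.25,"y":0.98,"z":0,"rx":0,"ry":0,"rz":0},{"grip":0.05,"x":-0.25,"y":0.98,"z":0,"rx":0,"ry":0,"rz":0},{"grip":0.05,"x":-0.25,"y":0.98,"z":0,"rx":0,"ry":0,"rz":0},{"grip":0.05,"x":-0.25,"y":0.98,"z":0,"rx":0,"ry":0,"rz":0},{"grip":0.05,"x":-0.25,"y":0.98,"z":0,"rx":0,"ry":0,"rz":0},{"grip":0.05,"x":-0.25,"y":0.98,"z":0,"rx":0,"ry":0,"rz":0}]'
python3 -m pendant '[{"grip":0.05,"x":-0.25,"y":0.98,"z":0,"rx":0,"ry":0,"rz":0},{"grip":0.05,"x":-0.25,"y":0.98,"z":0,"rx":0,"ry":0,"rz":0},{"grip":0.05,"x":-0.25,"y":0.98,"z":0,"rx":0,"ry":0,"rz":0},{"grip":0.05,"x":-0.25,"y":0.9,"z":0,"rx":0,"ry":0,"rz":0},{"grip":0.05,"x":-0.1,"y":0.5,"z":0,"rx":0,"ry":0,"rz":0},{"grip":0.05,"x":0,"y":0,"z":0,"rx":0,"ry":0,"rz":0},{"grip":0.05,"x":0,"y":0,"z":0,"rx":0,"ry":0,"rz":0},{"grip":0.05,"x":0,"y":0,"z":0,"rx":0,"ry":0,"rz":0}]'
python3 - <<'E'
from h import *
lids(snap('wrist','w13.png'),.018);err(.462,.396,.0935)
E
```

```text
t: 32.95
tool_pos: [0.5532, 0.0032, 0.1029]
tcp_rot: [0.002, 1.0, 0.0, 0.0]
ft_force: [0.6, -0.3, 0.9]
grip_width: 0.018
finger_force: 62.3
t: 33.62
tool_pos: [0.5446, 0.0389, 0.1832]
tcp_rot: [0.005, 1.0, -0.0, 0.003]
ft_force: [0.5, 0.1, -0.4]
grip_width: 0.032
finger_force: 0.0
t: 34.28
tool_pos: [0.4921, 0.2373, 0.1803]
tcp_rot: [0.003, 1.0, 0.0, 0.0]
ft_force: [1.3, 0.6, 0.4]
grip_width: 0.0449
finger_force: 0.0
t: 34.95
tool_pos: [0.4655, 0.3435, 0.1798]
tcp_rot: [0.003, 1.0, -0.0, -0.0]
ft_force: [-0.0, -0.3, -0.5]
grip_width: 0.045
finger_force: 0.0
[ 357  160   74   72 3997] [394. 196.] [0.4612 0.399  0.018 ]
shift units [-0.15  2.11 -3.45] rot units [ 0.001 -0.     0.013]
```

```bash
python3 -m pendant '[{"grip":0.05,"x":-0.06,"y":0.7,"z":0,"rx":0,"ry":0,"rz":0},{"grip":0.05,"x":-0.08,"y":0.7,"z":0,"rx":0,"ry":0,"rz":0},{"grip":0.05,"x":0,"y":0.7,"z":-0.2,"rx":0,"ry":0,"rz":0},{"grip":0.05,"x":0,"y":0.1,"z":-0.7,"rx":0,"ry":0,"rz":0},{"grip":0.05,"x":0,"y":0,"z":-0.7,"rx":0,"ry":0,"rz":0},{"grip":0.05,"x":0,"y":0,"z":-0.7,"rx":0,"ry":0,"rz":0},{"grip":0.05,"x":0,"y":0,"z":0,"rx":0,"ry":0,"rz":0},{"grip":0.05,"x":0,"y":0,"z":0,"rx":0,"ry":0,"rz":0}]'
python3 - <<'E'
from h import *
err(.4615,.3975,.0926)
E
```

```text
t: 35.67
tool_pos: [0.4618, 0.3984, 0.1213]
tcp_rot: [0.003, 1.0, -0.001, -0.001]
ft_force: [0.2, 0.4, 0.3]
grip_width: 0.0452
finger_force: 0.0
shift units [-0.01 -0.04 -1.15] rot units [ 0.004 -0.004  0.013]
```

```bash
python3 -m pendant '[{"grip":0.05,"x":0,"y":0,"z":-0.4,"rx":0,"ry":0,"rz":0},{"grip":0.05,"x":0,"y":0,"z":-0.5,"rx":0,"ry":0,"rz":0},{"grip":0.05,"x":0,"y":0,"z":-0.25,"rx":0,"ry":0,"rz":0},{"grip":0.05,"x":0,"y":0,"z":0,"rx":0,"ry":0,"rz":0},{"grip":-1,"x":0,"y":0,"z":0,"rx":0,"ry":0,"rz":0},{"grip":-1,"x":0,"y":0,"z":0,"rx":0,"ry":0,"rz":0},{"grip":-1,"x":0,"y":0,"z":0,"rx":0,"ry":0,"rz":0},{"grip":-1,"x":0,"y":0,"z":0,"rx":0,"ry":0,"rz":0}]'
python3 -m pendant '[{"grip":-1,"x":0,"y":0,"z":0.3,"rx":0,"ry":0,"rz":0},{"grip":-1,"x":0,"y":0,"z":0.8,"rx":0,"ry":0,"rz":0},{"grip":-1,"x":0,"y":0,"z":0.8,"rx":0,"ry":0,"rz":0},{"grip":-1,"x":0,"y":0,"z":0.8,"rx":0,"ry":0,"rz":0},{"grip":-1,"x":0,"y":0,"z":0.8,"rx":0,"ry":0,"rz":0},{"grip":-1,"x":0,"y":0,"z":0,"rx":0,"ry":0,"rz":0},{"grip":-1,"x":0,"y":0,"z":0,"rx":0,"ry":0,"rz":0},{"grip":-1,"x":0,"y":0,"z":0,"rx":0,"ry":0,"rz":0}]'
python3 - <<'E'
from h import *
err(.553,.070,.17)
E
```

```text
t: 36.33
tool_pos: [0.4625, 0.3995, 0.0946]
tcp_rot: [0.003, 1.0, 0.001, 0.001]
ft_force: [-0.1, -0.5, 3.1]
grip_width: 0.018
finger_force: 58.9
t: 37.0
tool_pos: [0.4618, 0.399, 0.1805]
tcp_rot: [0.003, 1.0, -0.0, -0.0]
ft_force: [0.2, 0.1, -1.1]
grip_width: 0.018
finger_force: 58.7
shift units [  3.65 -13.16  -0.42] rot units [ 0.001 -0.001  0.011]
```

```bash
python3 -m pendant '[{"grip":-1,"x":0.2,"y":-0.7,"z":0,"rx":0,"ry":0,"rz":0},{"grip":-1,"x":0.25,"y":-0.9,"z":0,"rx":0,"ry":0,"rz":0},{"grip":-1,"x":0.25,"y":-0.9,"z":0,"rx":0,"ry":0,"rz":0},{"grip":-1,"x":0.25,"y":-0.9,"z":0,"rx":0,"ry":0,"rz":0},{"grip":-1,"x":0.25,"y":-0.9,"z":0,"rx":0,"ry":0,"rz":0},{"grip":-1,"x":0.25,"y":-0.9,"z":0,"rx":0,"ry":0,"rz":0},{"grip":-1,"x":0.25,"y":-0.9,"z":0,"rx":0,"ry":0,"rz":0},{"grip":-1,"x":0.25,"y":-0.9,"z":0,"rx":0,"ry":0,"rz":0}]'
python3 -m pendant '[{"grip":-1,"x":0.25,"y":-0.9,"z":0,"rx":0,"ry":0,"rz":0},{"grip":-1,"x":0.25,"y":-0.9,"z":0,"rx":0,"ry":0,"rz":0},{"grip":-1,"x":0.25,"y":-0.9,"z":0,"rx":0,"ry":0,"rz":0},{"grip":-1,"x":0.25,"y":-0.9,"z":0,"rx":0,"ry":0,"rz":0},{"grip":-1,"x":0.25,"y":-0.9,"z":0,"rx":0,"ry":0,"rz":0},{"grip":-1,"x":0.2,"y":-0.8,"z":0,"rx":0,"ry":0,"rz":0},{"grip":-1,"x":0.05,"y":-0.6,"z":0,"rx":0,"ry":0,"rz":0},{"grip":-1,"x":0,"y":0,"z":0,"rx":0,"ry":0,"rz":0}]'
python3 - <<'E'
from h import *
err(.553,.070,.1005);s=snap('wrist','w14.png');lids(s,.022)
E
```

```text
t: 37.67
tool_pos: [0.5102, 0.2227, 0.1794]
tcp_rot: [0.003, 1.0, -0.001, -0.001]
ft_force: [1.0, -0.5, -0.8]
grip_width: 0.018
finger_force: 58.7
t: 38.33
tool_pos: [0.5478, 0.0742, 0.1794]
tcp_rot: [0.004, 1.0, -0.001, -0.001]
ft_force: [-0.3, -0.5, -1.1]
grip_width: 0.018
finger_force: 58.8
shift units [ 0.21 -0.17 -3.16] rot units [ 0.002 -0.005  0.018]
[ 195  172   76   72 4017] [232. 207.] [0.5505 0.0036 0.022 ]
[ 106  176   81   71 4332] [145. 211.] [ 0.5532 -0.065   0.022 ]
[ 268  194  110   66 4248] [323. 224.] [0.565  0.0738 0.022 ]
[ 303  241   39   57 1659] [322. 273.] [0.609  0.0729 0.022 ]
```

```bash
python3 -m pendant '[{"grip":-1,"x":0.2,"y":-0.14,"z":-0.4,"rx":0,"ry":0,"rz":0},{"grip":-1,"x":0,"y":0,"z":-0.8,"rx":0,"ry":0,"rz":0},{"grip":-1,"x":0,"y":0,"z":-0.8,"rx":0,"ry":0,"rz":0},{"grip":-1,"x":0,"y":0,"z":-0.7,"rx":0,"ry":0,"rz":0},{"grip":-1,"x":0,"y":0,"z":-0.4,"rx":0,"ry":0,"rz":0},{"grip":-1,"x":0,"y":0,"z":-0.07,"rx":0,"ry":0,"rz":0},{"grip":-1,"x":0,"y":0,"z":0,"rx":0,"ry":0,"rz":0},{"grip":-1,"x":0,"y":0,"z":0,"rx":0,"ry":0,"rz":0}]'
python3 -m pendant '[{"grip":-0.35,"x":0,"y":0,"z":0,"rx":0,"ry":0,"rz":0},{"grip":-0.35,"x":0,"y":0,"z":0,"rx":0,"ry":0,"rz":0},{"grip":-0.35,"x":0,"y":0,"z":0.4,"rx":0,"ry":0,"rz":0},{"grip":-0.35,"x":0,"y":0,"z":0.8,"rx":0,"ry":0,"rz":0},{"grip":-1,"x":-0.4,"y":-0.3,"z":0.8,"rx":0,"ry":0,"rz":0},{"grip":-1,"x":-0.8,"y":-0.6,"z":0.3,"rx":0,"ry":0,"rz":0},{"grip":-1,"x":-0.9,"y":-0.6,"z":0,"rx":0,"ry":0,"rz":0},{"grip":-1,"x":-0.9,"y":-0.6,"z":0,"rx":0,"ry":0,"rz":0}]'
python3 -m pendant '[{"grip":-1,"x":-0.9,"y":-0.5,"z":0,"rx":0,"ry":0,"rz":0},{"grip":-1,"x":-0.9,"y":-0.2,"z":0,"rx":0,"ry":0,"rz":0},{"grip":-1,"x":-0.6,"y":0,"z":0,"rx":0,"ry":0,"rz":0},{"grip":-1,"x":0,"y":0,"z":0,"rx":0,"ry":0,"rz":0},{"grip":-1,"x":0,"y":0,"z":0,"rx":0,"ry":0,"rz":0},{"grip":-1,"x":0,"y":0,"z":0,"rx":0,"ry":0,"rz":0},{"grip":-1,"x":0,"y":0,"z":0,"rx":0,"ry":0,"rz":0},{"grip":-1,"x":0,"y":0,"z":0,"rx":0,"ry":0,"rz":0}]'
python3 - <<'E'
from h import *
err(.418,.002,.112);s=snap('top','t15.png')
for n in('scene','wrist'): snap(n,n+'15.png')
E
```

```text
t: 39.05
tool_pos: [0.5533, 0.0736, 0.1018]
tcp_rot: [0.003, 1.0, 0.0, -0.0]
ft_force: [-0.2, 0.5, -0.2]
grip_width: 0.0178
finger_force: 62.2
t: 39.72
tool_pos: [0.4783, 0.0203, 0.1613]
tcp_rot: [0.003, 1.0, 0.0, 0.002]
ft_force: [0.4, -0.5, 0.6]
grip_width: -0.0002
finger_force: 0.0
t: 40.38
tool_pos: [0.4192, 0.0033, 0.1594]
tcp_rot: [0.003, 1.0, -0.0, 0.0]
ft_force: [-1.1, -0.4, -0.0]
grip_width: 0.0002
finger_force: 0.0
shift units [-0.05 -0.05 -1.9 ] rot units [0.    0.001 0.011]
```

Run:
```python
from h import *
a=cv2.imread('pics/scene15.png')[150:280,220:380];b=cv2.imread('pics/top15.png')[150:290,270:430]
a=cv2.resize(a,(600,488),interpolation=3)[:300];a=cv2.resize(cv2.imread('pics/scene15.png')[165:265,225:385],(480,300),interpolation=3);b=cv2.resize(b[:100],(480,300),interpolation=3)
cv2.imwrite('pics/m15.png',np.vstack([a,b]))
```

```text
[ WARN:0@0.533] global loadsave.cpp:275 findDecoder imread_('pics/top15.png'): can't open/read file: check file path/integrity
Traceback (most recent call last):
TypeError: 'NoneType' object is not subscriptable
```

Run:
```python
from h import *
a=cv2.resize(cv2.imread('pics/scene15.png')[165:265,225:385],(480,300),interpolation=3);b=cv2.resize(cv2.imread('pics/t15.png')[160:260,270:430],(480,300),interpolation=3)
cv2.imwrite('pics/m15.png',np.vstack([a,b]))
```

```text
(no output)
```

View pics/m15.png

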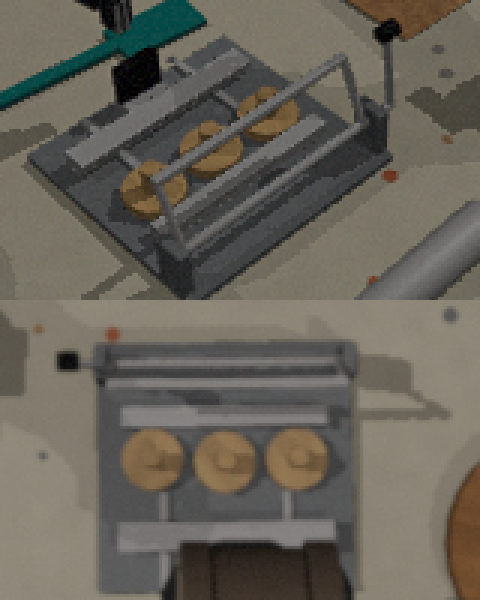

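All three waiting lids lie flat between the jaws (lower panel (154,460), (226,461), (298,459)), with the foot up and the jaw open. Next I'll push the jaw home from the front.

```bash
python3 - <<'E'
from h import *
s=snap('top')
for x,y in[(154,460),(226,461),(298,459)]: print(ray(s,270+x/3,160+(y-300)/3,.022).round(4))
E
python3 -m pendant '[{"grip":-1,"x":-0.3,"y":-0.1,"z":-0.2,"rx":0,"ry":0,"rz":0},{"grip":-1,"x":0,"y":0,"z":-0.6,"rx":0,"ry":0,"rz":0},{"grip":-1,"x":0,"y":0,"z":-0.6,"rx":0,"ry":0,"rz":0},{"grip":-1,"x":0,"y":0,"z":-0.5,"rx":0,"ry":0,"rz":0},{"grip":-1,"x":0,"y":0,"z":0,"rx":0,"ry":0,"rz":0},{"grip":-1,"x":0,"y":0,"z":0,"rx":0,"ry":0,"rz":0},{"grip":-1,"x":0.2,"y":0,"z":0,"rx":0,"ry":0,"rz":0},{"grip":-1,"x":0.2,"y":0,"z":0,"rx":0,"ry":0,"rz":0}]'
python3 -m pendant '[{"grip":-1,"x":0.2,"y":0,"z":0,"rx":0,"ry":0,"rz":0},{"grip":-1,"x":0.2,"y":0,"z":0,"rx":0,"ry":0,"rz":0},{"grip":-1,"x":0.2,"y":0,"z":0,"rx":0,"ry":0,"rz":0},{"grip":-1,"x":0.2,"y":0,"z":0,"rx":0,"ry":0,"rz":0},{"grip":-1,"x":0.2,"y":0,"z":0,"rx":0,"ry":0,"rz":0},{"grip":-1,"x":0.2,"y":0,"z":0,"rx":0,"ry":0,"rz":0},{"grip":-1,"x":0,"y":0,"z":0,"rx":0,"ry":0,"rz":0},{"grip":-1,"x":0,"y":0,"z":0,"rx":0,"ry":0,"rz":0}]'
```

```text
[0.5528 0.0694 0.022 ]
[ 5.518e-01 -5.000e-04  2.200e-02]
[ 0.5538 -0.0704  0.022 ]
t: 41.25
tool_pos: [0.4215, 0.0006, 0.1127]
tcp_rot: [0.003, 1.0, -0.0, 0.001]
ft_force: [1.0, -0.4, -0.6]
grip_width: -0.0004
finger_force: 0.0
t: 41.92
tool_pos: [0.4516, 0.0005, 0.1118]
tcp_rot: [0.003, 1.0, -0.0, 0.0]
ft_force: [-0.8, -0.2, 0.1]
grip_width: -0.0003
finger_force: 0.0
```

```bash
python3 -m pendant '[{"grip":-1,"x":0.1,"y":0,"z":0,"rx":0,"ry":0,"rz":0},{"grip":-1,"x":0.1,"y":0,"z":0,"rx":0,"ry":0,"rz":0},{"grip":-1,"x":0.1,"y":0,"z":0,"rx":0,"ry":0,"rz":0},{"grip":-1,"x":0.06,"y":0,"z":0,"rx":0,"ry":0,"rz":0},{"grip":-1,"x":0.06,"y":0,"z":0,"rx":0,"ry":0,"rz":0},{"grip":-1,"x":0,"y":0,"z":0,"rx":0,"ry":0,"rz":0},{"grip":-1,"x":0,"y":0,"z":0,"rx":0,"ry":0,"rz":0},{"grip":-1,"x":0,"y":0,"z":0,"rx":0,"ry":0,"rz":0}]'
python3 -m pendant '[{"grip":-1,"x":0.04,"y":0,"z":0,"rx":0,"ry":0,"rz":0},{"grip":-1,"x":0.04,"y":0,"z":0,"rx":0,"ry":0,"rz":0},{"grip":-1,"x":0.04,"y":0,"z":0,"rx":0,"ry":0,"rz":0},{"grip":-1,"x":0,"y":0,"z":0,"rx":0,"ry":0,"rz":0},{"grip":-1,"x":0,"y":0,"z":0,"rx":0,"ry":0,"rz":0},{"grip":-1,"x":0,"y":0,"z":0,"rx":0,"ry":0,"rz":0},{"grip":-1,"x":0,"y":0,"z":0,"rx":0,"ry":0,"rz":0},{"grip":-1,"x":0,"y":0,"z":0,"rx":0,"ry":0,"rz":0}]'
```

```text
t: 42.58
tool_pos: [0.4614, 0.0007, 0.1118]
tcp_rot: [0.003, 1.0, -0.0, 0.0]
ft_force: [-1.5, 0.1, -1.2]
grip_width: 0.0001
finger_force: 0.7
t: 43.25
tool_pos: [0.4626, 0.0007, 0.1116]
tcp_rot: [0.003, 1.0, 0.0, -0.002]
ft_force: [-9.2, -0.5, 6.8]
grip_width: -0.0001
finger_force: 4.8
```

```bash
python3 -m pendant '[{"grip":-1,"x":0.05,"y":0,"z":0,"rx":0,"ry":0,"rz":0},{"grip":-1,"x":0.05,"y":0,"z":0,"rx":0,"ry":0,"rz":0},{"grip":-1,"x":0,"y":0,"z":0,"rx":0,"ry":0,"rz":0},{"grip":-1,"x":0,"y":0,"z":0,"rx":0,"ry":0,"rz":0},{"grip":-1,"x":0,"y":0,"z":0,"rx":0,"ry":0,"rz":0},{"grip":-1,"x":0,"y":0,"z":0,"rx":0,"ry":0,"rz":0},{"grip":-1,"x":0,"y":0,"z":0,"rx":0,"ry":0,"rz":0},{"grip":-1,"x":0,"y":0,"z":0,"rx":0,"ry":0,"rz":0}]'
python3 - <<'E'
from h import *
s=snap('top','t16.png')
# jaw grip / lids: front edge positions along v at a few columns (bright jaw top)
g=cv2.cvtColor(s['frame'],cv2.COLOR_RGB2GRAY)
for y in(.095,-.095):
    u=int(round(proj(s,(.52,y,.0285))[0]));col=g[200:245,u-1:u+2].mean(1);idx=np.where(col>col.max()-25)[0]+200
    print(idx[[0,-1]],[ray(s,u,v,.0285)[0].round(4) for v in (idx[0]-.5,idx[-1]+.5)])
lids(s,.022)
E
```

```text
t: 43.92
tool_pos: [0.4629, 0.0007, 0.1113]
tcp_rot: [0.003, 1.0, 0.0, -0.004]
ft_force: [-17.2, 1.2, 11.9]
grip_width: -0.0
finger_force: 8.8
[200 230] [np.float64(0.5926), np.float64(0.5026)]
[200 213] [np.float64(0.5927), np.float64(0.5519)]
[465 144  34  32 756] [482. 159.] [ 0.7124 -0.404   0.022 ]
```

The jaw is at its hard stop: its near edge is at 0.5026, as at the start. Now I'll back off and go to the lever.

```bash
python3 -m pendant '[{"grip":-1,"x":-0.4,"y":0,"z":0,"rx":0,"ry":0,"rz":0},{"grip":-1,"x":-0.3,"y":0,"z":0.3,"rx":0,"ry":0,"rz":0},{"grip":-1,"x":0,"y":0,"z":0.9,"rx":0,"ry":0,"rz":0},{"grip":-0.25,"x":0,"y":0,"z":0.98,"rx":0,"ry":0,"rz":0},{"grip":-0.25,"x":0,"y":0,"z":0.98,"rx":0,"ry":0,"rz":0},{"grip":-0.25,"x":0,"y":0.4,"z":0.98,"rx":0,"ry":0,"rz":0},{"grip":-0.25,"x":0.4,"y":0.7,"z":0.98,"rx":0,"ry":0,"rz":0},{"grip":-0.25,"x":0.8,"y":0.8,"z":0.4,"rx":0,"ry":0,"rz":0}]'
python3 -m pendant '[{"grip":-0.25,"x":0.95,"y":0.8,"z":0,"rx":0,"ry":0,"rz":0},{"grip":-0.25,"x":0.95,"y":0.8,"z":0,"rx":0,"ry":0,"rz":0},{"grip":-0.25,"x":0.95,"y":0.8,"z":0,"rx":0,"ry":0,"rz":0},{"grip":-0.25,"x":0.95,"y":0.8,"z":0,"rx":0,"ry":0,"rz":0},{"grip":-0.25,"x":0.95,"y":0.6,"z":0,"rx":0,"ry":0,"rz":0},{"grip":-0.25,"x":0.8,"y":0.2,"z":0,"rx":0,"ry":0,"rz":0},{"grip":-0.25,"x":0.5,"y":0,"z":0,"rx":0,"ry":0,"rz":0},{"grip":-0.25,"x":0,"y":0,"z":0,"rx":0,"ry":0,"rz":0}]'
python3 - <<'E'
from h import *
err(.636,.148,.187)
E
```

```text
t: 44.63
tool_pos: [0.4795, 0.0482, 0.2547]
tcp_rot: [0.004, 1.0, 0.0, 0.003]
ft_force: [1.0, 0.2, 0.0]
grip_width: 0.0322
finger_force: 0.0
t: 45.3
tool_pos: [0.6328, 0.1488, 0.2495]
tcp_rot: [0.003, 1.0, 0.0, 0.001]
ft_force: [-0.4, 0.4, 0.3]
grip_width: 0.0324
finger_force: 0.0
shift units [ 0.13 -0.03 -2.5 ] rot units [-0.     0.004  0.011]
```

```bash
python3 -m pendant '[{"grip":-0.25,"x":0.13,"y":-0.03,"z":-0.3,"rx":0,"ry":0,"rz":0},{"grip":-0.25,"x":0,"y":0,"z":-0.8,"rx":0,"ry":0,"rz":0},{"grip":-0.25,"x":0,"y":0,"z":-0.8,"rx":0,"ry":0,"rz":0},{"grip":-0.25,"x":0,"y":0,"z":-0.6,"rx":0,"ry":0,"rz":0},{"grip":-0.25,"x":0,"y":0,"z":0,"rx":0,"ry":0,"rz":0},{"grip":-0.8,"x":0,"y":0,"z":0,"rx":0,"ry":0,"rz":0},{"grip":-0.8,"x":0,"y":0,"z":0,"rx":0,"ry":0,"rz":0},{"grip":-0.8,"x":0,"y":0,"z":0,"rx":0,"ry":0,"rz":0}]' 40
python3 -m pendant '[{"grip":-0.8,"x":-0.6,"y":0,"z":-0.1,"rx":0,"ry":0,"rz":0},{"grip":-0.8,"x":-0.57,"y":0,"z":-0.21,"rx":0,"ry":0,"rz":0},{"grip":-0.8,"x":-0.52,"y":0,"z":-0.3,"rx":0,"ry":0,"rz":0},{"grip":-0.8,"x":-0.46,"y":0,"z":-0.39,"rx":0,"ry":0,"rz":0},{"grip":-0.8,"x":-0.39,"y":0,"z":-0.47,"rx":0,"ry":0,"rz":0},{"grip":-0.8,"x":-0.3,"y":0,"z":-0.53,"rx":0,"ry":0,"rz":0},{"grip":-0.8,"x":-0.2,"y":0,"z":-0.57,"rx":0,"ry":0,"rz":0},{"grip":-0.8,"x":-0.1,"y":0,"z":-0.58,"rx":0,"ry":0,"rz":0}]'
```

```text
t: 45.97
tool_pos: [0.6324, 0.1485, 0.187]
tcp_rot: [0.002, 1.0, 0.001, -0.001]
ft_force: [-2.9, 6.2, -7.8]
grip_width: 0.0189
finger_force: 42.1
t: 46.63
tool_pos: [0.5545, 0.1478, 0.1114]
tcp_rot: [0.003, 1.0, 0.001, 0.001]
ft_force: [-5.0, 0.7, 6.7]
grip_width: 0.0192
finger_force: 52.1
```

```bash
python3 -m pendant '[{"grip":-0.8,"x":0.1,"y":0,"z":-0.1,"rx":0,"ry":0,"rz":0},{"grip":-0.8,"x":0,"y":0,"z":-0.08,"rx":0,"ry":0,"rz":0},{"grip":-0.8,"x":0,"y":0,"z":0,"rx":0,"ry":0,"rz":0},{"grip":-0.8,"x":0,"y":0,"z":0,"rx":0,"ry":0,"rz":0},{"grip":-0.8,"x":0,"y":0,"z":0,"rx":0,"ry":0,"rz":0},{"grip":-0.8,"x":0,"y":0,"z":0,"rx":0,"ry":0,"rz":0},{"grip":-0.8,"x":0,"y":0,"z":0,"rx":0,"ry":0,"rz":0},{"grip":-0.8,"x":0,"y":0,"z":0,"rx":0,"ry":0,"rz":0}]'
```

```text
t: 47.3
tool_pos: [0.5547, 0.1478, 0.1049]
tcp_rot: [0.002, 1.0, 0.001, -0.003]
ft_force: [-13.3, 2.0, 3.9]
grip_width: 0.0189
finger_force: 53.4
```

```bash
python3 -m pendant '[{"grip":-0.8,"x":0.1,"y":0,"z":-0.1,"rx":0,"ry":0,"rz":0},{"grip":-0.8,"x":0.1,"y":0,"z":-0.1,"rx":0,"ry":0,"rz":0},{"grip":-0.8,"x":0,"y":0,"z":0,"rx":0,"ry":0,"rz":0},{"grip":-0.8,"x":0,"y":0,"z":0,"rx":0,"ry":0,"rz":0},{"grip":-0.8,"x":0,"y":0,"z":0,"rx":0,"ry":0,"rz":0},{"grip":-0.8,"x":0,"y":0,"z":0,"rx":0,"ry":0,"rz":0},{"grip":-0.8,"x":0,"y":0,"z":0,"rx":0,"ry":0,"rz":0},{"grip":-0.8,"x":0,"y":0,"z":0,"rx":0,"ry":0,"rz":0}]'
```

```text
t: 47.97
tool_pos: [0.5564, 0.1479, 0.0995]
tcp_rot: [0.002, 1.0, 0.001, -0.006]
ft_force: [-26.0, 2.4, 10.8]
grip_width: 0.0191
finger_force: 56.7
```

```bash
python3 -m pendant '[{"grip":-0.25,"x":-0.1,"y":0,"z":0,"rx":0,"ry":0,"rz":0},{"grip":-0.25,"x":0,"y":0,"z":0,"rx":0,"ry":0,"rz":0},{"grip":-0.25,"x":0,"y":0,"z":0.3,"rx":0,"ry":0,"rz":0},{"grip":-0.25,"x":0,"y":0,"z":0.8,"rx":0,"ry":0,"rz":0},{"grip":-0.25,"x":0,"y":0,"z":0.8,"rx":0,"ry":0,"rz":0},{"grip":-0.25,"x":0,"y":0,"z":0.8,"rx":0,"ry":0,"rz":0},{"grip":-0.25,"x":0,"y":0.3,"z":0.8,"rx":0,"ry":0,"rz":0},{"grip":-0.25,"x":0,"y":0.8,"z":0.6,"rx":0,"ry":0,"rz":0}]'
python3 -m pendant '[{"grip":-0.25,"x":-0.6,"y":0.9,"z":0.2,"rx":0,"ry":0,"rz":0},{"grip":-0.25,"x":-0.6,"y":0.9,"z":0.2,"rx":0,"ry":0,"rz":0},{"grip":-0.25,"x":-0.6,"y":0.9,"z":0,"rx":0,"ry":0,"rz":0},{"grip":-0.25,"x":-0.6,"y":0.9,"z":0,"rx":0,"ry":0,"rz":0},{"grip":-0.25,"x":-0.6,"y":0.9,"z":0,"rx":0,"ry":0,"rz":0},{"grip":-0.25,"x":-0.6,"y":0.9,"z":0,"rx":0,"ry":0,"rz":0},{"grip":-0.25,"x":-0.6,"y":0.9,"z":0,"rx":0,"ry":0,"rz":0},{"grip":-0.25,"x":-0.6,"y":0.9,"z":0,"rx":0,"ry":0,"rz":0}]'
python3 - <<'E'
from h import *
s=snap('top','t17.png');c=snap('scene','s17.png')
o=cv2.imread('pics/top0.png');oc=cv2.imread('pics/scene0.png')
def dark(im,b):
    x0,y0,x1,y1=b;m=im[y0:y1,x0:x1].max(2)<40;v,u=np.where(m);return len(u),u.mean()+x0,v.mean()+y0
for nm,a,b,box in(('top',o,s['frame'],(284,185,300,222)),('scene',oc,c['frame'],(326,170,350,195))):
    print(nm,dark(a,box),dark(b,box))
    print('jawgrip',dark(a,(330,225,362,250) if nm=='top' else (265,180,292,212)),dark(b,(330,225,362,250) if nm=='top' else (265,180,292,212)))
a=s['frame'][170:262,298:394];d=cv2.absdiff(cv2.cvtColor(o[170:262,298:394],4),a).max(2)
print('clamp diff',[(d[:,i:i+12]>40).sum() for i in range(0,96,12)])
# lid discs in clamp
h=cv2.cvtColor(s['frame'],cv2.COLOR_RGB2HSV)[205:225,300:395];m=((h[...,0]<22)&(h[...,1]>80)).astype(np.uint8)
n,l,st,ce=cv2.connectedComponentsWithStats(m)
for i in range(1,n):
    if st[i,4]>60: print(st[i],ray(s,ce[i][0]+300,ce[i][1]+205,.022).round(4))
h=cv2.cvtColor(s['frame'],cv2.COLOR_RGB2HSV)
E
```

```text
t: 48.63
tool_pos: [0.5615, 0.1736, 0.2052]
tcp_rot: [0.004, 1.0, 0.0, 0.002]
ft_force: [0.3, 0.5, 1.2]
grip_width: 0.032
finger_force: 0.0
t: 49.3
tool_pos: [0.4402, 0.3562, 0.2133]
tcp_rot: [0.003, 1.0, 0.001, 0.001]
ft_force: [0.1, 0.5, 0.0]
grip_width: 0.0315
finger_force: 0.0
top (20, np.float64(294.0), np.float64(209.5)) (23, np.float64(294.1304347826087), np.float64(210.17391304347825))
jawgrip (70, np.float64(345.74285714285713), np.float64(238.5)) (71, np.float64(345.98591549295776), np.float64(238.05633802816902))
scene (38, np.float64(333.7105263157895), np.float64(181.60526315789474)) (36, np.float64(333.47222222222223), np.float64(183.16666666666666))
jawgrip (235, np.float64(277.20425531914896), np.float64(195.7531914893617)) (223, np.float64(277.70403587443946), np.float64(194.9506726457399))
clamp diff [np.int64(0), np.int64(30), np.int64(7), np.int64(0), np.int64(1), np.int64(154), np.int64(95), np.int64(6)]
[ 34   1  21  15 256] [0.5542 0.002  0.022 ]
[ 58   1  21  14 264] [ 0.5556 -0.0677  0.022 ]
[ 11   2  20  14 261] [0.553 0.072 0.022]
```

Run:
```python
from h import *
s=snap('top');o=cv2.cvtColor(cv2.imread('pics/top0.png'),4)
d=(cv2.absdiff(o,s['frame'])[195:290,410:510].max(2)>25).astype(np.uint8)
d=cv2.morphologyEx(d,cv2.MORPH_OPEN,np.ones((3,3)));n,l,st,c=cv2.connectedComponentsWithStats(d)
for i in range(1,n):
    if st[i,4]>40: print(st[i],ray(s,c[i][0]+410,c[i][1]+195,.042).round(4))
for n,b in(('pin',(270,110,420,150)),('disp',(195,140,235,182)),('can',(450,135,505,185))):
    x0,y0,x1,y1=b;print(n,(cv2.absdiff(o,s['frame'])[y0:y1,x0:x1].max(2)>40).sum())
```

```text
[ 25  36  21  21 327] [ 0.4729 -0.2824  0.042 ]
[ 57  36  20  21 299] [ 0.4725 -0.3723  0.042 ]
[ 12  72  14  22 159] [ 0.3667 -0.2312  0.042 ]
pin 0
disp 0
can 0
```

```bash
python3 -c "
from plant import ctrl
print(ctrl.job_done())"
```

```text
the job is handed in; nothing more can be done
None
```

I handed the job in at about 50 s of robot time; the hand-in returned no verdict. In the last pictures both finished lids are on the board, the three waiting lids are in the clamp with the jaw home and the foot down, and the pin, canister and dispenser have not moved.

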